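# Put the press's punch set back on its stand and cover it

## Task

Put the three punches of this press's set back on their stand: the tall slim 60 mm steel one in the lowest nest, the stout brass one in the nest of middle height and the short dark one in the highest nest, each set down, not dropped, upright on the bottom of its recess. Then gently set the grey dust cover over them so that its rim sits flat on the plate all round. The 52 mm steel punch and the brass fitting do not belong to the set: leave them standing where they are.

Things in the scene. Friction and masses are not known exactly. Their poses are not given: they have to be found in the camera images.
- tall_punch_mid (a point): the tallest, slimmest punch: bright steel, 60 mm tall, standing on a round collar 20 mm wide and 12 mm high; above it the body narrows evenly from 20 mm to 12 mm wide at 48 mm up, then a short cone to 7 mm. Point on its axis half-way up, 30 mm above its foot; z up. Belongs to the set. Behind these small parts, 15 mm or more away, runs a fixed feed rail along world y, with parts on it up to 70 mm high: close the fingers along y.
- brass_punch_mid (a point): the stout brass punch, 45 mm tall: round collar 29 mm wide and 12 mm high, above it (from 16 to 33 mm up) a straight shank 18 mm wide, then a cone. Point on its axis half-way up, 22.5 mm above its foot; z up its axis. Belongs to the set.
- dark_punch_mid (a point): the short dark punch, 38 mm tall: round collar 26 mm wide and 12 mm high, above it it behaves as a cone that narrows to 9 mm at the top, so it is best held by the collar, fingertips 8 to 9 mm above its foot. Point on its axis half-way up, 19 mm above its foot; z up its axis. Belongs to the set.
- odd_punch_mid (a point): look-alike, not of this set: a bright steel punch 52 mm tall with a collar 23 mm wide and a straight shank 14 mm wide (shorter and thicker than the 60 mm one). Point on its axis half-way up, 26 mm above its foot. Stays where it stands.
- fitting_mid (a point): look-alike, not of this set: a brass pipe fitting standing upright, 34 mm tall, with an 18 mm hexagon in the middle. Point on its axis half-way up. Stays where it stands.
- stand: stand of the punch set: a fixed dark steel plate 70 x 158 x 6 mm on the bench with three white square nests in a row along its y. Origin: centre of its underside, on the bench; x across the row, y along it, z up; turned by up to 0.1 rad. With the right punch in each nest all tips are 70 mm above the bench; the cover's ceiling, rim on the plate, is then 3 mm over them and its handle point 100 mm above the bench.
- low_nest: lowest of the three nests (block 43 x 43 mm, 10 mm high, fixed on the plate; centres 44 mm apart, order in the row varies), with the smallest recess: 30 mm wide, 6 mm deep, bevelled 2.5 mm all round. For the 60 mm punch. Origin: centre of its underside, on the plate; its recess floor is 4 mm above that (10 mm above the bench).
- mid_nest: nest of middle height (43 x 43 mm, 25 mm high) with the widest recess: 38 mm wide, 6 mm deep, bevelled 2.5 mm. For the 45 mm brass punch. Origin: centre of its underside, on the plate; recess floor 19 mm above that (25 mm above the bench).
- high_nest: tallest nest (43 x 43 mm, 32 mm high) with a recess 35 mm wide, 6 mm deep, bevelled 2.5 mm. For the 38 mm dark punch. Origin: centre of its underside, on the plate; recess floor 26 mm above that (32 mm above the bench).
- cover_handle (a point): grey dust cover: open-bottomed box 62 x 150 mm, 70 mm tall, walls 3 mm, 0.25 kg, standing on its rim, turned up to 0.1 rad. Black bar handle on top, 12 mm wide, 84 mm long along the cover's y, 10 mm thick, 19 mm free under it. Point: centre of the bar, 94 mm above the rim; z up. Goes over the nests with 6 mm to spare on every side, its y along the stand's y, either way round.

How it is judged:
By the outcome, as a careful person would: the job done as asked, in the order asked, and still so for the second after the job is handed in, with the robot touching nothing.
It also fails if it takes over 96 s, if anything falls off the work surface, if the arm or the gripper's body presses on something with over 40 N, if the wrist force passes 120 N, or if a joint passes its speed limit or range.

## Robot

A 7-joint arm with a two-finger parallel gripper is mounted at the origin on a cart in front of the work surface, level with it; the furniture and walls round the work are solid. World frame = base frame: x ahead of the robot, y to its left, z up, the work surface at z = 0. Lengths are in mm, angles in rad, forces in N, time in s.
With the tool pointing down it reaches from about 400 to 875 mm from the base axis. Payload 19.3 kg.
Tool frame: the origin (TCP) lies midway between the tips of the shut fingers; the grasp point (between the pads) lies 19 mm behind it (ctrl.hold_point_z is the distance from the TCP to the grasp point, in mm); z points along the fingers, x is the direction in which the jaws open and shut, and the axes are right-handed (so a half turn about z gives the same grasp; the last joint's range is limited). The gripper opens to 85 mm and grips with 20 to 120 N. Pads are 22 mm wide; open, the fingers measure 114 mm over their backs; the gripper's body (76 mm by 85 mm) begins 54 mm behind the grasp point. The pads swing forward as they close: fully open they stand 13 mm farther back than shut.
Start: joints at [1.126, 0.521, -0.036, 1.599, 0.021, 1.021, -0.113], TCP at [228.776, -581.615, 231.291] pointing down, gripper open.
Joint ranges: [-2.91, 2.91], [-0.3, 2.13], [-1.5, 1.42], [0.17, 2.43], [-1.26, 4.41], [0.16, 1.93], [-2.52, 2.52]. Speed limits (rad/s): [1.89, 1.89, 2.39, 2.39, 3.01, 3.01, 3.01].

## Interface

Orientations are given as [roll, pitch, yaw] about the fixed x, y, z axes, in that order (R = Rz(yaw) Ry(pitch) Rx(roll)).
In Python, from workcell import ctrl gives the robot as it stands.
- The arm moves only by the tool send_rows, never from a script. Its argument "series" is one flat list of numbers, 7 for each row, row after row: the shift along the world's x, y, z in units of 0.25 m (1.0 is 0.25 m), then the turn, a rotation vector about the world's x, y, z in units of 90 degrees (1.0 is 90 degrees), then the opening in per cent of the stroke, from 0 (shut) to 100 (fully open). A call has 1 to 12 rows; each row is the pose to reach, as a shift and turn from the pose commanded when the call began; what a row does not reach only later rows make up. A row lasts 1/12 s, in which the tool goes at most 41.7 mm and 7.16 degrees, less where a joint would pass 70% of its speed; a pose out of reach is approached as far as the arm can. A call with a number of a shift or a turn outside -1 to 1 is refused whole. A call with a gripper value outside its range is refused whole. The fingers move at their own pace and stop on an object; "newtons" is the grip in N (left out, the last holds). Time passes only in rows, so rows that repeat a pose let the fingers close. It gives the time, the measured TCP pose, the force and the opening at its end, in the units of the state.
- ctrl.get_obs(): the state, without advancing time (a new reading comes with each control period).
- ctrl.grab_frame(name): name is "side" or "top" or "wrist"; returns a dict with "pixels" (384x512x3 uint8, red, green, blue), "range_z" (384x512 float32, mm along the optical axis (not along the pixel's ray), 0 where there is no reading), "mtx" (3x3 intrinsics, pixels), "R" (3x3) and "t" (3): a world point X has camera coordinates R X + t; the wrist camera has in their place "T_tool_cam" (4x4, takes a point from camera to tool coordinates, whose origin is the TCP and whose axes are the tool frame's). Camera axes: x right, y down, z forward; pixel columns grow to the right and rows downward; lengths in mm; the calibration is good to about 2 mm. A picture is of the moment at which its call begins: read the wrist's pose just before it.
- ctrl.finish_job(): hands the job in, once; it reports no verdict.
The state is a dict: "t": time; "joint_positions": joint angles; "qd": joint speeds; "joint_torque": joint torques, N m; "tool_pos": TCP position; "tool_rot": TCP orientation; "force": force on the tool from outside, world axes, zero at the start; "ft_torque": the same for the moment, N m; "opening": opening from 0.0 (shut) to 1.0 (fully open).
Only numpy, scipy, OpenCV 4.12 (cv2) and the standard library are available. Lean on these libraries where they do the work, as an engineer would, in place of code of your own. Each camera call takes 0.05 s, during which the arm holds its last target.

## Working session

There is one attempt and no reset: what is moved stays moved. The work goes in short steps, Python scripts to look and compute and a tool call to move; the robot and the scene stay as the last step left them, time stands still between calls to the robot, and variables do not carry over. Pictures are saved under pics/ and viewed, and the job is handed in when it is done.

Besides the shell and the picture viewer there is one more tool, called as name(argument=value, ...) on one line, values as JSON. send_rows: Moves the arm, as the interface text tells. Its arguments: {"type":"object","properties":{"series":{"type":"array"},"newtons":{"type":"number"}},"required":["series"]}

```bash
ls; mkdir -p pics; python3 - <<'E'
from workcell import ctrl
import cv2,numpy as np
o=ctrl.get_obs();print(o)
print(ctrl.hold_point_z)
for n in ["side","top","wrist"]:
    f=ctrl.grab_frame(n);cv2.imwrite(f"pics/{n}0.png",f["pixels"][:,:,::-1]);np.savez(f"{n}0.npz",**f)
    print(n,f["mtx"],f.get("R"),f.get("t"),f.get("T_tool_cam"),(f["range_z"]>0).mean())
E
```

```text
pics
{'t': 0.0, 'joint_positions': array([ 1.12580676,  0.52201653, -0.03632093,  1.5999839 ,  0.02117946,
        1.02109662, -0.11283526]), 'qd': array([-4.33856717e-04, -2.16431935e-03,  8.00757527e-04, -1.67471438e-03,
       -1.07417160e-03, -5.87530675e-05, -3.43917436e-04]), 'joint_torque': array([-1.31603443e-03, -9.27121782e+01,  1.97945751e+00, -3.69927800e+01,
        1.77168933e-02,  8.31677404e-03,  2.31260617e-05]), 'tool_pos': array([ 228.64636026, -581.32338462,  230.73286106]), 'tool_rot': array([ 3.14152743e+00,  1.11834236e-03, -1.19606882e+00]), 'force': array([-0.56174997,  0.21036409,  0.63040683]), 'ft_torque': array([ 0.01060265, -0.0180264 ,  0.01983529]), 'opening': 0.9954403134682595}
18.700000000000003
side [[485.58375819   0.         256.85995588]
 [  0.         485.58375819 196.78380897]
 [  0.           0.           1.        ]] [[-0.88932705 -0.45700718  0.01555083]
 [-0.24831837  0.45410728 -0.85564278]
 [ 0.38397315 -0.76480783 -0.51733316]] [545.87807477  78.36525163 935.12062626] None 0.9959716796875
top [[448.23267191   0.         253.9585924 ]
 [  0.         448.23267191 194.22971832]
 [  0.           0.           1.        ]] [[-0.02879967 -0.99953104  0.01040614]
 [-0.99686309  0.02795191 -0.07404507]
 [ 0.07371947 -0.01250597 -0.9972006 ]] [279.00390847 505.7538976  927.33901037] None 0.996124267578125
wrist [[265.52099463   0.         250.74366932]
 [  0.         265.52099463 189.66258174]
 [  0.           0.           1.        ]] None None [[ 9.99998197e-01 -4.25668585e-04  1.85071763e-03  1.33881605e-01]
 [-1.92175156e-04  9.46868925e-01  3.21619655e-01 -8.22950231e+01]
 [-1.88929039e-03 -3.21619430e-01  9.46867136e-01 -1.42872179e+02]
 [ 0.00000000e+00  0.00000000e+00  0.00000000e+00  1.00000000e+00]] 0.9959869384765625
```

View pics/side0.png

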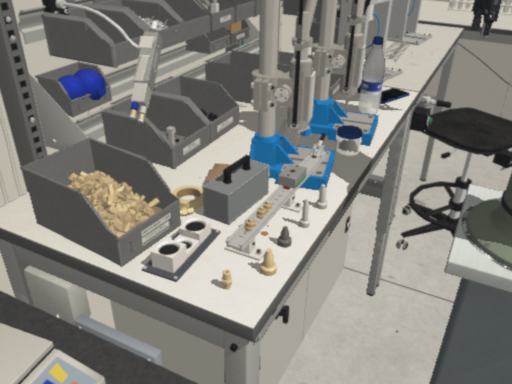

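View pics/top0.png

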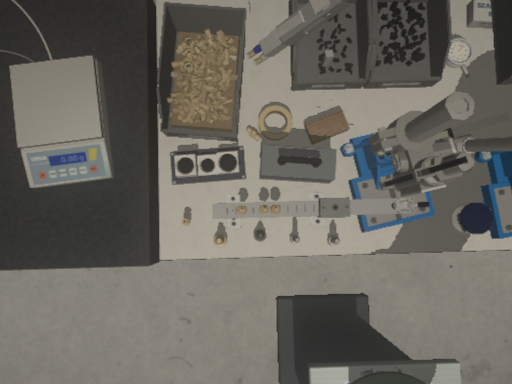

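View pics/wrist0.png

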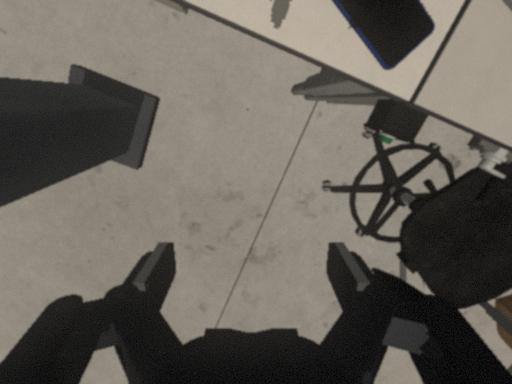

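Top view: the stand is at about (208,165), the cover at (298,158), the fitting at (186,220), brass at (220,238), dark at (260,233), and the two steel punches at (295,238) and (335,238). The feed rail runs at row ~208.

```bash
cat > h.py <<'E'
import numpy as np,cv2
def cloud(f):
    z=f["range_z"].astype(float);K=f["mtx"]
    v,u=np.mgrid[:z.shape[0],:z.shape[1]]
    P=np.stack([(u-K[0,2])/K[0,0]*z,(v-K[1,2])/K[1,1]*z,z],-1)
    return (P-f["t"])@f["R"]   # R^T (P-t)
def ray(f,u,v,h):
    K=f["mtx"];d=f["R"].T@np.array([(u-K[0,2])/K[0,0],(v-K[1,2])/K[1,1],1]);c=-f["R"].T@f["t"]
    return c+d*(h-c[2])/d[2]
E
python3 - <<'E'
from h import *
for n,(a,b,c,d) in {"top":(160,350,140,260),"side":(140,340,150,300)}.items():
    f=dict(np.load(n+"0.npz"));im=f["pixels"][c:d,a:b,::-1]
    cv2.imwrite(f"pics/{n}z.png",cv2.resize(im,None,fx=4,fy=4,interpolation=cv2.INTER_CUBIC))
    P=cloud(f)
    for nm,(x0,x1) in dict(all=(0,0)).items(): pass
    Z=P[...,2]
    # height grid print of components between bench edge and rail
    print(n,[ (k,np.round(ray(f,*k,0),0)) for k in ([(160,255),(350,255)] if n=="top" else [(226,287)])])
    m=(Z>8)&(Z<110)&(P[...,0]>300)&(P[...,0]<700)
    k,l,s,ce=cv2.connectedComponentsWithStats(m.astype(np.uint8))
    for i in range(1,k):
        if s[i,4]>15:
            q=P[l==i];print(i,s[i],np.round(q.min(0)),np.round(q.max(0)),np.round(np.median(q,0)))
E
```

```text
top [((160, 255), array([391., 467.,   0.])), ((350, 255), array([379.,  64.,   0.]))]
1 [157  98  82  44 823] [628. 291.   8.] [700. 452. 108.] [643. 395.  57.]
2 [ 170  100   64   33 1620] [650. 304.   8.] [700. 437.  86.] [675. 365.  48.]
3 [258 107  34  33 560] [630. 181.   9.] [700. 252.  25.] [665. 216.  18.]
4 [304 110  45  34 879] [620.  59.   8.] [688. 153.  26.] [653. 107.  21.]
5 [246 127  15  14  95] [630. 248.   9.] [658. 278.  18.] [643. 263.  13.]
10 [ 212  134  223   99 6681] [ 428. -108.    8.] [634. 352.  98.] [486.  39.  39.]
18 [ 259  145   77   38 2533] [534. 100.   8.] [609. 253. 102.] [568. 177.  69.]
23 [ 174  151   65   28 1355] [553. 296.   8.] [609. 433.  42.] [579. 366.  26.]
31 [ 451  152   61   87 3148] [ 407. -274.    8.] [ 591. -151.   63.] [ 472. -238.   32.]
68 [181 218   9   8  54] [453. 402.  12.] [468. 417.  36.] [461. 408.  28.]
75 [254 230  12  12 119] [415. 244.   9.] [438. 267.  41.] [428. 256.  14.]
76 [213 234  14  13 144] [407. 326.   9.] [432. 353.  47.] [420. 339.  15.]
77 [290 235   9   9  67] [409. 174.   9.] [426. 192.  62.] [418. 185.
[... 262 characters left out ...]
1627.     8.] [ 669. -921.  110.] [  594. -1427.    28.]
33 [364  38   9  23  99] [ 608. -974.   30.] [ 641. -872.  107.] [ 628. -959.   83.]
37 [   89    67   320   197 17078] [ 401. -954.    8.] [700. 452. 110.] [549. 154.  45.]
39 [344  96   6  13  47] [ 492. -311.   67.] [ 506. -295.  105.] [ 499. -302.   91.]
41 [125 194   5   5  23] [692. 358.  78.] [700. 366.  87.] [695. 360.  82.]
44 [ 150  216   61   56 1715] [554. 293.   8.] [613. 429.  41.] [574. 385.  27.]
45 [277 226  14  19 182] [414. 247.   8.] [440. 269.  39.] [425. 259.  18.]
57 [260 248  16  26 280] [405. 326.   8.] [434. 354.  47.] [417. 344.  21.]
74 [221 269  11  18 146] [452. 401.   8.] [469. 417.  36.] [459. 412.  22.]
```

```bash
python3 - <<'E'
from h import *
f=dict(np.load("side0.npz"));P=cloud(f)
for u,v in [(226,287),(268,272),(285,245),(305,225),(322,205),(180,280),(160,250),(235,190)]:
    print((u,v),np.round(P[v,u]))
f=dict(np.load("top0.npz"));P=cloud(f)
for u,v in [(186,222),(220,240),(260,235),(295,239),(335,240),(208,150),(298,158),(186,165),(207,165),(228,162),(260,207)]:
    print((u,v),np.round(P[v,u]))
E
```

```text
(226, 287) [459. 413.   5.]
(268, 272) [412. 351.  10.]
(285, 245) [419. 266.   8.]
(305, 225) [412. 187.   7.]
(322, 205) [407. 110.  12.]
(180, 280) [537. 431.   2.]
(160, 250) [589. 412.  33.]
(235, 190) [545. 227.  69.]
(186, 222) [459. 406.  35.]
(220, 240) [420. 336.  46.]
(260, 235) [428. 255.  36.]
(295, 239) [418. 185.  58.]
(335, 240) [414. 104.  53.]
(208, 150) [612. 360.   7.]
(298, 158) [576. 178.  98.]
(186, 165) [577. 404.  32.]
(207, 165) [579. 363.  11.]
(228, 162) [582. 317.  24.]
(260, 207) [485. 254.  54.]
```

View pics/topz.png

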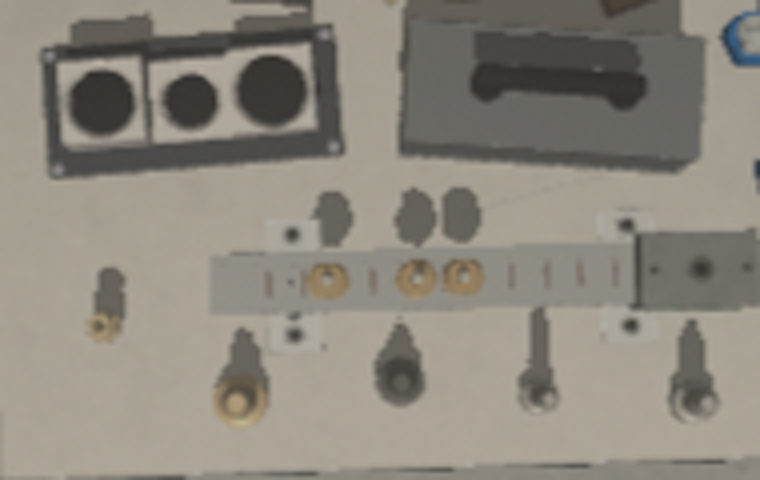

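View pics/sidez.png

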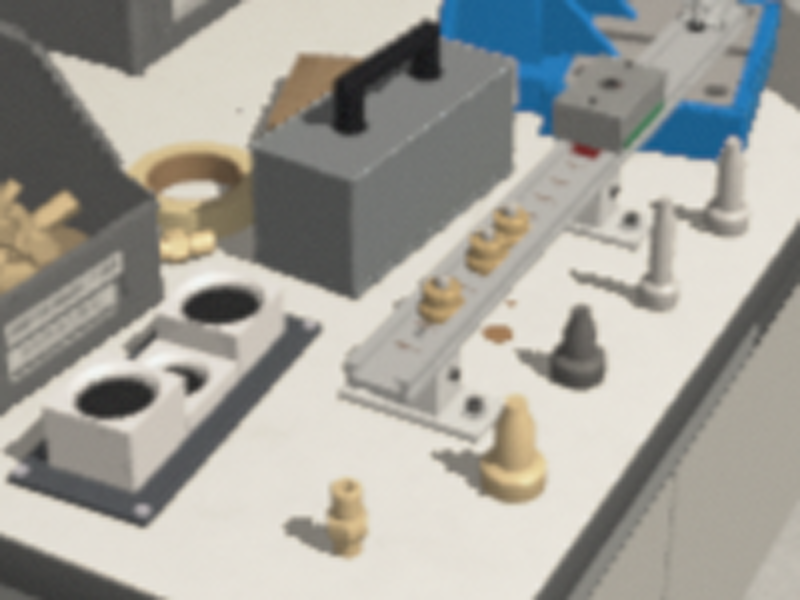

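Nest order along y is high (+y side, y≈404), low in the middle, mid (y≈317). The 60 mm punch is at (418,185) and the odd one at (413,104). Next I'll refine the positions and map the tall obstacles.

```bash
python3 - <<'E'
from h import *
F={n:dict(np.load(n+"0.npz")) for n in("top","side")}
C={n:cloud(F[n]) for n in F}
A=np.concatenate([C[n].reshape(-1,3)[F[n]["range_z"].ravel()>0] for n in F])
G=np.full((16,26),-99.)
for x,y,z in A:
    i=int((x-250)//40);j=int((520-y)//50)
    if 0<=i<16 and 0<=j<26: G[i,j]=max(G[i,j],z)
print("y left edge",[520-50*j for j in range(26)])
for i in range(15,-1,-1): print(250+40*i,G[i].astype(int).tolist())
# tip-plane + collar geometry
T=C["top"];S=C["side"]
for nm,(x,y,h) in dict(brass=(420,339,45),dark=(427,256,38),tall=(418,185,60),odd=(413,103,52),fit=(460,409,34)).items():
    for n,P in C.items():
        m=(abs(P[...,0]-x)<22)&(abs(P[...,1]-y)<22)
        a=P[m&(P[...,2]>h-6)&(P[...,2]<h+8)]; b=P[m&(P[...,2]>5)&(P[...,2]<15)]; 
        print(nm,n,"tip",np.round(a.mean(0),1),len(a),"maxz",round(P[m][:,2].max(),1),"collar xy mid",np.round((b.min(0)+b.max(0))/2,1),np.round(b.max(0)-b.min(0),1))
# rail
m=(abs(T[...,1]-200)<100)&(T[...,0]>440)&(T[...,0]<510)&(T[...,2]>15)
q=T[m];print("rail",np.round(np.percentile(q,[1,50,99],axis=0),1))
E
```

```text
y left edge [520, 470, 420, 370, 320, 270, 220, 170, 120, 70, 20, -30, -80, -130, -180, -230, -280, -330, -380, -430, -480, -530, -580, -630, -680, -730]
850 [-1, 128, 128, 129, 129, 345, 360, 53, 352, 321, 350, 348, 323, 336, 327, 320, -99, 304, 302, -99, -99, -99, 106, -99, -99, -99]
810 [0, 128, 90, 93, 129, 324, 340, 334, 332, 320, 331, 325, 315, 325, 328, 321, 305, 306, 305, -99, -99, -99, 109, -99, -99, -99]
770 [0, 128, 102, 100, 128, 254, 301, 333, 336, 152, 86, 86, 148, 28, 29, 157, 5, 135, 154, 108, 107, -99, 109, -99, -99, -99]
730 [-8, 127, 100, 100, 199, 265, 293, 318, 96, 137, 97, 96, 134, 6, 16, 142, 3, 3, 120, 107, 106, -99, 107, -99, -99, -99]
690 [2, 127, 92, 100, 128, 23, 107, 98, 98, 106, 97, 98, 101, 5, 5, 109, 4, 4, 4, -99, -99, -99, -99, -99, -99, -99]
650 [0, 98, 67, 70, 114, 22, 25, 24, 26, 24, 4, 4, 4, 2, 6, 7, 5, 2, -99, -99, -99, -99, 56, 52, -99, -99]
610 [0, 67, 62, 62, 75, 68, 22, 25, 24, 231, 387, -99, 8, 11, 7, 7, 4, -99, -99, -99, 54, 52, 58, 55, -99, 196]
570 [2, 40, 41, 33, 34, 74, 101, 101, 74, 232, 388, 231, 283, 4, 200, 342, 337, -99, -99, -99, 
[... 1304 characters left out ...]
collar xy mid [427.  257.9  10. ] [25.3 21.8  9.9]
tall top tip [417.2 183.3  58. ] 14 maxz 61.8 collar xy mid [417.  182.9  11.8] [17.  17.2  5.6]
tall side tip [417.2 182.2  58.1] 18 maxz 62.6 collar xy mid [417.2 184.2  10.1] [18.6 16.1  9.7]
odd top tip [412.9 101.9  50.9] 16 maxz 52.9 collar xy mid [416.9 107.1   9.9] [30.2 29.9  9.8]
odd side tip [412.3 101.2  49.6] 23 maxz 54.0 collar xy mid [412.1 102.3  10. ] [22.2 22.1 10. ]
fit top tip [460.4 409.9  32.9] 27 maxz 36.0 collar xy mid [467.8 407.4  10. ] [25.7  9.   8.6]
fit side tip [460.4 409.5  32.4] 57 maxz 36.1 collar xy mid [457.8 403.4   9.9] [12.3 27.   9.8]
rail [[443.8 102.9  36.5]
 [471.7 241.6  55. ]
 [496.2 296.2 959.3]]
```

```bash
python3 - <<'E'
from h import *
f=dict(np.load("top0.npz"));T=cloud(f)
for u,v in [(290,320),(320,305),(350,310),(320,345),(360,365),(400,365),(450,375),(390,375),(400,345)]: print((u,v),np.round(T[v,u]))
f=dict(np.load("side0.npz"));T=cloud(f)
for u,v in [(490,230),(480,270),(470,350),(500,180)]: print((u,v),np.round(T[v,u]))
f=dict(np.load("top0.npz"));T=cloud(f)
# stand: nests
g=cv2.cvtColor(f["pixels"],cv2.COLOR_RGB2GRAY)
Z=T[...,2]
R=(T[...,0]>540)&(T[...,0]<620)&(T[...,1]>285)&(T[...,1]<445)
for lo,hi,nm in[(34,41,'high top'),(28,34,'mid top|high floor'),(13,18.5,'low top'),(22,27.5,'mid floor'),(8,12.5,'low floor')]:
    m=R&(Z>lo)&(Z<hi);k,l,s,c=cv2.connectedComponentsWithStats(m.astype(np.uint8))
    for i in range(1,k):
        if s[i,4]>25:
            q=T[l==i];print(nm,s[i,4],np.round(q.mean(0),1),np.round((q.min(0)+q.max(0))/2,1),np.round(np.ptp(q,axis=0),1))
# dark plate / cover rects
m=R&(Z>-3)
m2=((g<95)&R|(R&(Z>3.5))).astype(np.uint8)
pl=T[(R&(Z>3.5)&(Z<9)&(g<110))][:,:2]
r=cv2.minAreaRect(pl.astype(np.float32));print("plate",r)
Rc=(T[...,0]>530)&(T[...,0]<625)&(T[...,1]>85)&(T[...,1]<265)
q=T[Rc&(Z>66)&(Z<76)];print("cover top",len(q),cv2.minAreaRect(q[:,:2].astype(np.float32)),q[:,2].mean())
q=T[Rc&(Z>90)];print("handle",len(q),cv2.minAreaRect(q[:,:2].astype(np.float32)),q.mean(0))
E
```

```text
(290, 320) [  82.  129. -808.]
(320, 305) [ 136.   10. -807.]
(350, 310) [ 115. -104. -796.]
(320, 345) [ 110.   87. -323.]
(360, 365) [150.  52.  -2.]
(400, 365) [148. -31.   0.]
(450, 375) [ 124. -135.   -1.]
(390, 375) [130.  -7.   6.]
(400, 345) [ -50. -322. -896.]
(490, 230) [90. 45. 15.]
(480, 270) [ 93. 160.  -0.]
(470, 350) [  62.  120. -226.]
(500, 180) [  -12. -2085.  -891.]
high top 207 [577.4 407.3  36.9] [576.9 406.8  37.5] [45.5 43.5  6.9]
mid top|high floor 36 [596.8 303.   30.7] [593.8 305.   31. ] [21.2 14.5  5.6]
mid top|high floor 128 [578.4 324.4  30.1] [581.1 319.   30.8] [44.4 45.3  5.6]
mid top|high floor 206 [577.5 407.5  31.8] [578.4 407.3  31.2] [35.6 35.4  5.6]
low top 216 [578.8 364.3  15.5] [579.7 364.2  15.7] [44.4 45.7  5.4]
mid floor 244 [582.5 318.9  24.9] [583.1 317.2  24.8] [40.1 37.9  5.4]
low floor 133 [580.8 363.5  10.2] [580.1 362.6  10.2] [32.1 30.   4.4]
plate ((582.8187255859375, 362.8182067871094), (76.8375244140625, 156.67990112304688), 2.5898306369781494)
cover top 1975 ((572.1507568359375, 175.57679748535156), (149.8706817626953, 62.540767669677734), 84.72111511230469) 69.33631221800286
handle 276 ((572.08935546875, 176.0815887451172), (82.07218170166016, 12.42003345489502), 84.69139099121094) [571.63070423 176.56802513  97.51838082]
```

send_rows(series=[0.32, 0.96, 0.1, 0, 0, 0.5, 60, 0.32, 0.96, 0.1, 0, 0, 0.5, 60, 0.32, 0.96, 0.1, 0, 0, 0.5, 60, 0.32, 0.96, 0.1, 0, 0, 0.5, 60, 0.32, 0.96, 0.1, 0, 0, 0.5, 60, 0.32, 0.96, 0.1, 0, 0, 0.5, 60, 0.32, 0.96, 0.1, 0, 0, 0.5, 60, 0.32, 0.96, 0.1, 0, 0, 0.5, 60], newtons=40)

```text
t: 0.82
tool_pos: [309.7, -339.6, 256.9]
tool_rot: [3.141, -0.001, -0.404]
force: [-0.4, 0.1, 0.9]
opening: 0.602
```

send_rows(series=[0.36, 0.98, 0, 0, 0, 0.5, 60, 0.36, 0.98, 0, 0, 0, 0.5, 60, 0.36, 0.98, 0, 0, 0, 0.5, 60, 0.36, 0.98, 0, 0, 0, 0.5, 60, 0.36, 0.98, 0, 0, 0, 0.5, 60, 0.36, 0.98, 0, 0, 0, 0.5, 60, 0.36, 0.98, 0, 0, 0, 0.5, 60, 0.36, 0.98, 0, 0, 0, 0.5, 60])

```text
t: 1.48
tool_pos: [399.9, -94.4, 256.3]
tool_rot: [-3.141, -0.001, 0.38]
force: [0.3, -0.7, -0.6]
opening: 0.602
```

send_rows(series=[0.04, 1, 0, 0, 0, 0.6, 60, 0.04, 1, 0, 0, 0, 0.6, 60, 0.04, 1, 0, 0, 0, 0.6, 60, 0.04, 1, 0, 0, 0, 0.6, 60, 0.04, 1, 0, 0, 0, 0.6, 60, 0.04, 1, 0, 0, 0, 0.6, 60, 0.04, 1, 0, 0, 0, 0.6, 60, 0.04, 1, 0, 0, 0, 0.6, 60, 0.04, 1, 0, 0, 0, 0.6, 60])

```text
t: 2.23
tool_pos: [409.2, 152.7, 255.8]
tool_rot: [-3.141, 0.0, 1.318]
force: [-0.6, 0.8, -1.0]
opening: 0.602
```

send_rows(series=[0.0336, 0.1192, -0.5852, 0, 0, 0.1614, 60, 0.0336, 0.1192, -0.5852, 0, 0, 0.1614, 60, 0.0336, 0.1192, -0.5852, 0, 0, 0.1614, 60, 0.0336, 0.1192, -0.5852, 0, 0, 0.1614, 60, 0.0336, 0.1192, -0.5852, 0, 0, 0.1614, 60, 0.0336, 0.1192, -0.5852, 0, 0, 0.1614, 60, 0.0336, 0.1192, -0.5852, 0, 0, 0.1614, 60])

```text
t: 2.82
tool_pos: [418.0, 182.6, 111.3]
tool_rot: [3.14, 0.0, 1.568]
force: [-0.2, -0.0, 0.7]
opening: 0.597
```

```bash
cat >> h.py <<'E'
from scipy.spatial.transform import Rotation as Ro
def wrist(ctrl,name=None):
    o=ctrl.get_obs();f=ctrl.grab_frame("wrist")
    Rt=Ro.from_euler("xyz",o["tool_rot"]).as_matrix();M=f["T_tool_cam"]
    Rw=Rt@M[:3,:3];c=Rt@M[:3,3]+o["tool_pos"]
    f["R"]=Rw.T;f["t"]=-Rw.T@c
    if name: cv2.imwrite(f"pics/{name}.png",f["pixels"][:,:,::-1])
    print(np.round(o["tool_pos"],1),np.round(o["tool_rot"],3),"F",np.round(o["force"],1),"op",round(o["opening"],3),"t",o["t"])
    return f,o
E
python3 - <<'E'
from h import *
from workcell import ctrl
f,o=wrist(ctrl,"w1");P=cloud(f);Z=P[...,2]
m=(abs(P[...,0]-417)<22)&(abs(P[...,1]-183)<22)
for lo,hi in[(5,13),(54,64),(20,50)]:
    b=P[m&(Z>lo)&(Z<hi)];print(lo,len(b),np.round(b.mean(0),1),np.round((b.min(0)+b.max(0))/2,1),np.round(np.ptp(b,axis=0),1))
b=P[m&(abs(Z)<4)];print(b.mean(0))
E
```

```text
[418.  182.6 111.3] [3.14  0.    1.568] F [-0.2 -0.   0.7] op 0.597 t 2.8167
5 81 [411.1 180.3  10.2] [414.9 180.7   9. ] [15.8 18.4  8. ]
54 101 [415.7 180.7  58.4] [416.  180.9  57.8] [7.5 8.9 7.5]
20 161 [412.3 180.7  36.9] [413.5 180.7  35.4] [ 5.9 11.9 29.1]
[414.14166894 183.83253086   1.4783116 ]
```

View pics/w1.png

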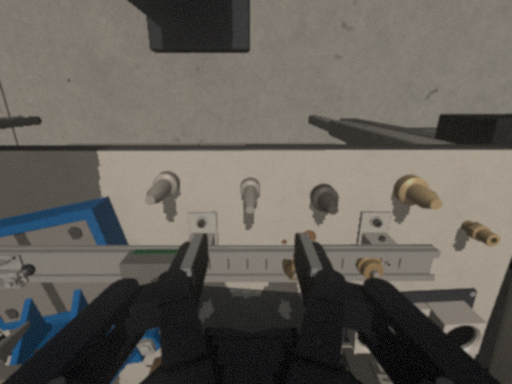

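The wrist view puts the punch tip at px (248,210), between the fingertips at columns 195 and 310, so it is centred. Going down to 8.5 mm.

send_rows(series=[0, -0.004, -0.15, 0, 0, 0, 60, 0, -0.004, -0.28, 0, 0, 0, 60, 0, -0.004, -0.34, 0, 0, 0, 60, 0, -0.004, -0.38, 0, 0, 0, 60, 0, -0.004, -0.406, 0, 0, 0, 60, 0, -0.004, -0.406, 0, 0, 0, 60, 0, -0.004, -0.406, 0, 0, 0, 60, 0, -0.004, -0.406, 0, 0, 0, 60])

```text
t: 3.53
tool_pos: [418.0, 182.2, 9.7]
tool_rot: [3.14, -0.001, 1.57]
force: [-0.2, -0.4, 0.5]
opening: 0.602
```

```bash
python3 - <<'E'
from h import *
from workcell import ctrl
f,o=wrist(ctrl,"w2")
for n in ["side"]:
    f=ctrl.grab_frame(n);im=f["pixels"][130:270,240:400,::-1]
    cv2.imwrite("pics/s2.png",cv2.resize(im,None,fx=4,fy=4,interpolation=cv2.INTER_CUBIC))
E
```

```text
[418.  182.2   9.7] [ 3.14e+00 -1.00e-03  1.57e+00] F [-0.2 -0.4  0.5] op 0.602 t 3.5333
```

View pics/s2.png

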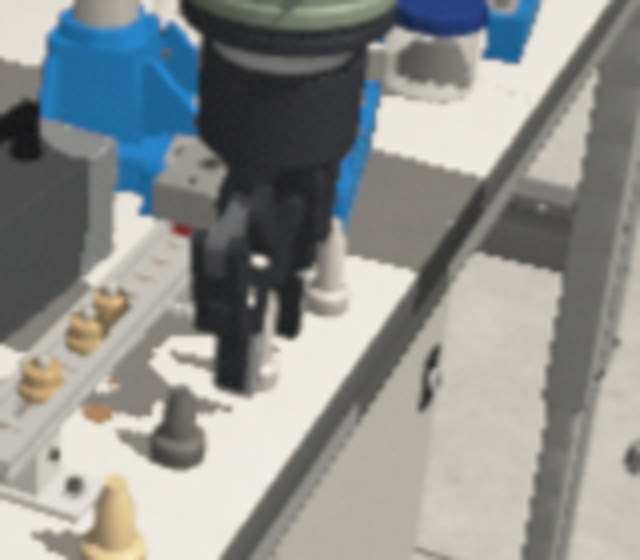

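View pics/w2.png

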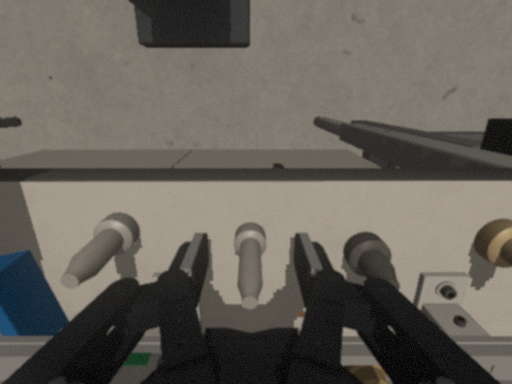

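send_rows(series=[-0.002, 0, -0.005, 0, 0, 0, 60, -0.002, 0, -0.005, 0, 0, 0, 15, -0.002, 0, -0.005, 0, 0, 0, 10, -0.002, 0, -0.005, 0, 0, 0, 10, -0.002, 0, -0.005, 0, 0, 0, 10, -0.002, 0, -0.005, 0, 0, 0, 10, -0.002, 0, -0.005, 0, 0, 0, 10, -0.002, 0, -0.005, 0, 0, 0, 10], newtons=40)

```text
t: 4.3
tool_pos: [416.8, 182.2, 7.4]
tool_rot: [3.141, 0.0, 1.571]
force: [0.3, -1.1, 5.9]
opening: 0.19
```

```bash
python3 - <<'E'
from h import *
from workcell import ctrl
f,o=wrist(ctrl,"w3")
E
```

```text
[416.8 182.2   7.4] [3.141 0.    1.571] F [ 0.3 -1.1  5.9] op 0.19 t 4.3
```

View pics/w3.png

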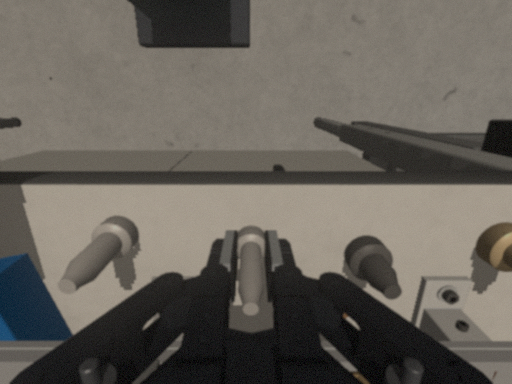

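Opening reads 0.19. I'll settle briefly, then lift a little and look.

send_rows(series=[0, 0, 0, 0, 0, 0, 10, 0, 0, 0, 0, 0, 0, 10, 0, 0, 0.02, 0, 0, 0, 10, 0, 0, 0.06, 0, 0, 0, 10, 0, 0, 0.1, 0, 0, 0, 10, 0, 0, 0.1, 0, 0, 0, 10], newtons=60)

```text
t: 4.85
tool_pos: [417.2, 182.5, 33.6]
tool_rot: [3.14, -0.001, 1.571]
force: [1.3, 0.6, -0.8]
opening: 0.179
```

```bash
python3 - <<'E'
from h import *
from workcell import ctrl
f,o=wrist(ctrl,"w4")
for n in ["side"]:
    f=ctrl.grab_frame(n);im=f["pixels"][130:270,240:400,::-1]
    cv2.imwrite("pics/s4.png",cv2.resize(im,None,fx=4,fy=4,interpolation=cv2.INTER_CUBIC))
E
```

```text
[417.2 182.5  33.6] [ 3.140e+00 -1.000e-03  1.571e+00] F [ 1.3  0.6 -0.8] op 0.179 t 4.85
```

View pics/s4.png

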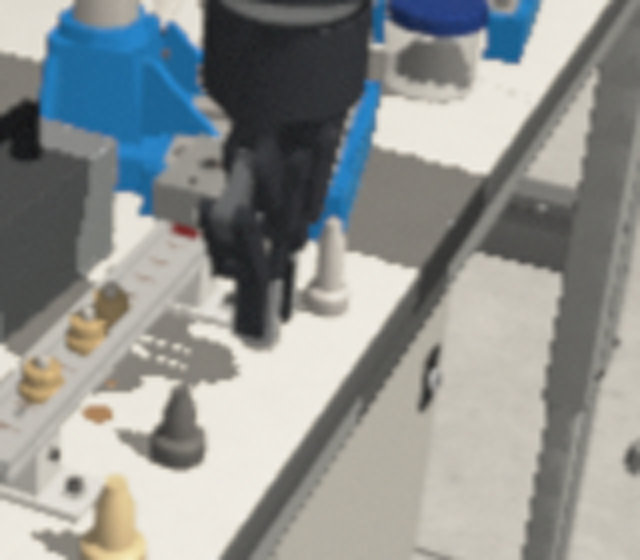

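View pics/w4.png

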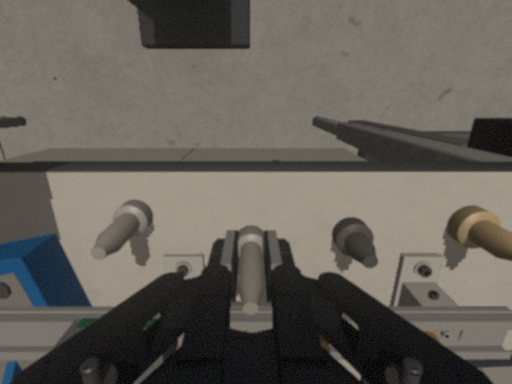

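The tall punch is held, upright and unchanged in the hand. Lifting and carrying it over the low nest, turning the jaws onto the stand's x.

send_rows(series=[0, 0, 0.15, 0, 0, 0, 10, 0, 0, 0.3, 0, 0, 0, 10, 0, 0, 0.391, 0, 0, 0, 10, 0.1, 0.11, 0.391, 0, 0, -0.08, 10, 0.2, 0.22, 0.391, 0, 0, -0.16, 10, 0.3, 0.33, 0.391, 0, 0, -0.24, 10, 0.4, 0.44, 0.391, 0, 0, -0.32, 10, 0.5, 0.55, 0.391, 0, 0, -0.4, 10, 0.6, 0.66, 0.391, 0, 0, -0.48, 10, 0.6532, 0.7248, 0.391, 0, 0, -0.56, 10, 0.6532, 0.7248, 0.391, 0, 0, -0.64, 10, 0.6532, 0.7248, 0.391, 0, 0, -0.72, 10])

```text
t: 5.95
tool_pos: [579.8, 364.5, 128.3]
tool_rot: [3.141, 0.001, 0.441]
force: [-0.1, -1.0, -1.5]
opening: 0.175
```

send_rows(series=[0, 0, 0, 0, 0, -0.08, 10, 0, 0, 0, 0, 0, -0.16, 10, 0, 0, 0, 0, 0, -0.243, 10, 0, 0, 0, 0, 0, -0.243, 10, 0, 0, 0, 0, 0, -0.243, 10, 0, 0, 0, 0, 0, -0.243, 10])

```text
t: 6.45
tool_pos: [579.8, 363.3, 129.4]
tool_rot: [3.141, 0.0, 0.068]
force: [-0.6, -0.6, -1.8]
opening: 0.179
```

```bash
cat > chk.py <<'E'
from h import *
from workcell import ctrl
import sys
k=sys.argv[1];a,b,c,d=map(int,sys.argv[2].split(","))
f,o=wrist(ctrl,"w"+k)
np.savez("wl.npz",**f)
f=ctrl.grab_frame("side");np.savez("sl.npz",**f)
im=f["pixels"][c:d,a:b,::-1];cv2.imwrite(f"pics/s{k}.png",cv2.resize(im,None,fx=4,fy=4,interpolation=cv2.INTER_CUBIC))
f=ctrl.grab_frame("top");np.savez("tl.npz",**f)
im=f["pixels"][135:265,155:345,::-1];cv2.imwrite(f"pics/t{k}.png",cv2.resize(im,None,fx=4,fy=4,interpolation=cv2.INTER_CUBIC))
E
python3 chk.py 5 100,280,160,300
```

```text
[579.8 363.3 129.4] [3.141 0.    0.068] F [-0.6 -0.6 -1.8] op 0.179 t 6.45
```

View pics/s5.png

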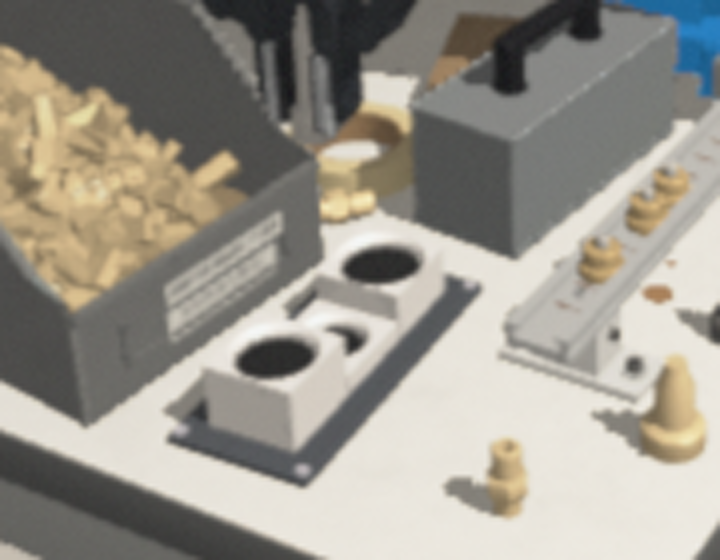

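View pics/w5.png

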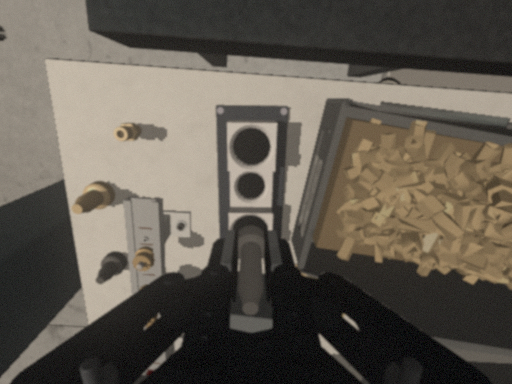

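```bash
python3 - <<'E'
from h import *
f=dict(np.load("wl.npz"));g=cv2.cvtColor(f["pixels"],cv2.COLOR_RGB2GRAY)
# dark recess holes in white nests
m=(g<70).astype(np.uint8);k,l,s,c=cv2.connectedComponentsWithStats(m)
for i in range(1,k):
    if 150<s[i,4]<3000 and s[i,0]>200 and s[i,0]+s[i,2]<300 and s[i,1]<260: print(s[i],c[i])
for nm,(u,v),h in [("high",(250,146),34),("low",(250,186),12)]:
    print(nm,ray(f,u,v,h))
P=cloud(f);Z=P[...,2]
R=(P[...,0]>545)&(P[...,0]<615)&(P[...,1]>335)&(P[...,1]<440)
for lo,hi in[(34,41),(29,34),(8,12.5),(13,18)]:
    q=P[R&(Z>lo)&(Z<hi)];print(lo,len(q),np.round(q.mean(0),1),np.round((q.min(0)+q.max(0))/2,1),np.round(np.ptp(q,axis=0),1))
# punch in hand, upright?
R=(abs(P[...,0]-580)<14)&(abs(P[...,1]-363)<20)&(Z>115)
for a in range(115,190,8):
    q=P[R&(Z>a)&(Z<a+8)]
    if len(q):print(a,len(q),np.round(q.mean(0),1),np.round((q.min(0)+q.max(0))/2,1))
E
```

```text
[233 129  36  35 988] [250.86032389 145.88562753]
[238 173  26  25 508] [250.25590551 185.27559055]
high [575.84806569 405.64224797  34.        ]
low [578.84315884 360.75520852  12.        ]
34 1260 [576.7 406.1  37.6] [576.9 405.4  37.1] [44.4 44.7  6.1]
29 1303 [577.6 396.9  32.5] [579.6 381.5  31.5] [45.9 92.8  5. ]
8 631 [579.5 363.1  10.9] [577.4 390.2  10.3] [60.6 87.6  4.5]
13 954 [579.3 357.9  15.9] [578.1 382.3  15.5] [46.7 89.8  4.9]
115 5 [577.6 371.1 122.5] [577.2 370.9 122.5]
123 147 [578.9 370.5 127.1] [579.  369.6 127. ]
131 519 [579.4 368.6 135.6] [580.  365.1 135. ]
139 352 [579.6 368.8 142.9] [579.5 363.2 143. ]
147 439 [579.7 368.9 151. ] [580.  363.5 151. ]
155 504 [579.7 369.5 159.1] [580.  364.6 159. ]
163 844 [579.6 367.1 166.9] [579.9 364.  167. ]
171 801 [580.5 367.8 175.1] [580.  366.1 175. ]
179 621 [581.  368.4 182.3] [580.  364.7 183. ]
187 198 [581.7 374.4 190.4] [580.  372.7 191. ]
```

send_rows(series=[0, 0, -0.13, 0, 0, 0, 10, 0, 0, -0.26, 0, 0, 0, 10, 0, 0, -0.34, 0, 0, 0, 10, 0, 0, -0.38, 0, 0, 0, 10, 0, 0, -0.4, 0, 0, 0, 10, 0, 0, -0.415, 0, 0, 0, 10, 0, 0, -0.425, 0, 0, 0, 10, 0, 0, -0.435, 0, 0, 0, 10, 0, 0, -0.44, 0, 0, 0, 10, 0, 0, -0.443, 0, 0, 0, 10, 0, 0, -0.443, 0, 0, 0, 10])

```text
t: 7.52
tool_pos: [580.1, 363.5, 19.6]
tool_rot: [-3.141, -0.0, 0.064]
force: [0.3, 0.2, -0.4]
opening: 0.177
```

```bash
python3 chk.py 6 120,260,180,290
```

```text
[580.1 363.5  19.6] [-3.141 -0.     0.064] F [ 0.3  0.2 -0.4] op 0.177 t 7.5167
```

View pics/w6.png

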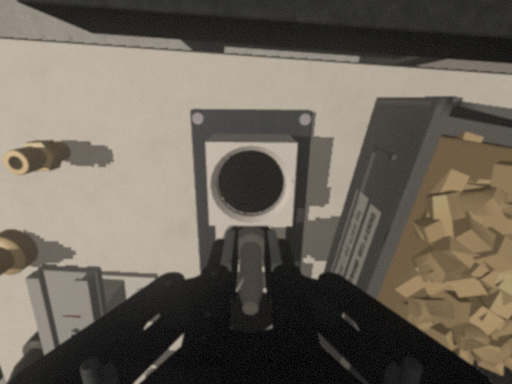

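View pics/s6.png

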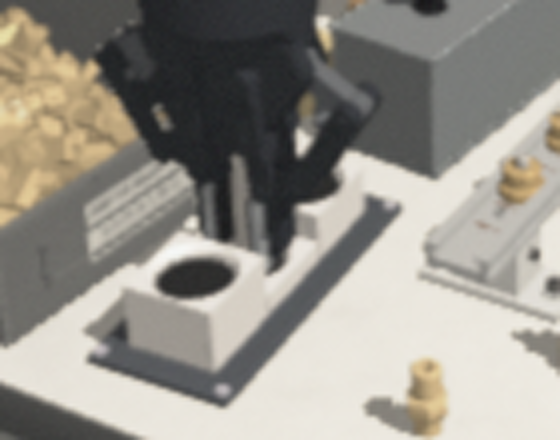

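send_rows(series=[0, 0, -0.002, 0, 0, 0, 10, 0, 0, -0.004, 0, 0, 0, 10, 0, 0, -0.006, 0, 0, 0, 10, 0, 0, -0.007, 0, 0, 0, 10, 0, 0, -0.008, 0, 0, 0, 10, 0, 0, -0.008, 0, 0, 0, 10])

```text
t: 8.17
tool_pos: [580.0, 363.5, 17.6]
tool_rot: [3.142, -0.0, 0.064]
force: [-2.0, -2.2, 5.5]
opening: 0.182
```

Contact shows at 17.6 mm, which puts the foot at 10.2 mm, the expected floor height. Releasing and going up.

send_rows(series=[0, 0, 0, 0, 0, 0, 22, 0, 0, 0, 0, 0, 0, 28, 0, 0, 0, 0, 0, 0, 34, 0, 0, 0, 0, 0, 0, 40, 0, 0, 0, 0, 0, 0, 40, 0, 0, 0.1, 0, 0, 0, 40, 0, 0, 0.2, 0, 0, 0, 40, 0, 0, 0.35, 0, 0, 0, 40, 0, 0, 0.45, 0, 0, 0, 40, 0, 0, 0.45, 0, 0, 0, 40])

```text
t: 9.0
tool_pos: [581.9, 364.9, 135.5]
tool_rot: [-3.138, -0.006, 0.064]
force: [-0.6, -0.5, -0.3]
opening: 0.4
```

```bash
python3 chk.py 7 120,260,180,290; python3 - <<'E'
from h import *
for n in("wl","sl","tl"):
    f=dict(np.load(n+".npz"));P=cloud(f);Z=P[...,2]
    m=(abs(P[...,0]-580)<14)&(abs(P[...,1]-363)<14)
    for lo,hi in((16,24),(40,55),(62,75)):
        q=P[m&(Z>lo)&(Z<hi)]
        if len(q):print(n,lo,len(q),np.round((q.min(0)+q.max(0))/2,1),q[:,2].max())
E
```

```text
[581.9 364.9 135.5] [-3.138 -0.006  0.064] F [-0.6 -0.5 -0.3] op 0.4 t 9.0
wl 16 144 [580.1 363.1  20. ] 23.98936349722481
wl 40 67 [579.7 365.7  47.4] 54.83394622760365
wl 62 106 [579.3 363.1  66.8] 71.64101483720455
sl 16 18 [578.3 357.2  20.2] 23.917358862664724
sl 40 47 [579.  363.3  47.1] 54.05517591984243
sl 62 29 [578.7 362.9  67.4] 72.14844665279675
```

View pics/w7.png

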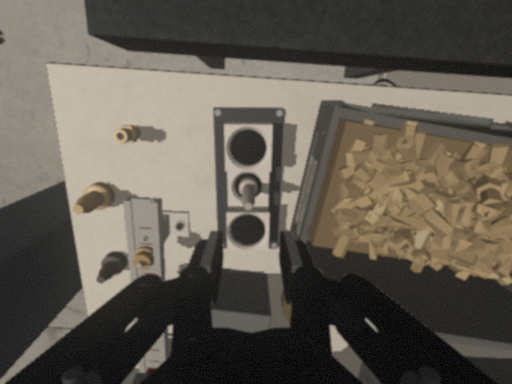

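View pics/s7.png

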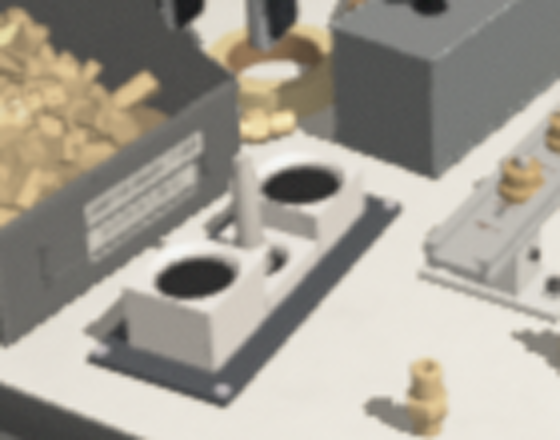

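The tall punch stands upright in the low nest, tip at about 70 mm. Next is brass.

send_rows(series=[-0.1, -0.01, 0, 0, 0, 0.08, 50, -0.2, -0.03, 0, 0, 0, 0.16, 60, -0.3, -0.05, 0, 0, 0, 0.24, 60, -0.4, -0.06, 0, 0, 0, 0.32, 60, -0.5, -0.08, 0, 0, 0, 0.4, 60, -0.6, -0.09, 0, 0, 0, 0.48, 60, -0.643, -0.094, 0, 0, 0, 0.56, 60, -0.643, -0.094, 0, 0, 0, 0.64, 60, -0.643, -0.094, 0, 0, 0, 0.72, 60, -0.643, -0.094, 0, 0, 0, 0.8, 60, -0.643, -0.094, 0, 0, 0, 0.88, 60, -0.643, -0.094, 0, 0, 0, 0.963, 60])

```text
t: 10.15
tool_pos: [418.7, 339.5, 128.7]
tool_rot: [-3.14, 0.001, 1.57]
force: [-0.3, -0.6, 0.4]
opening: 0.604
```

send_rows(series=[0, 0, -0.04, 0, 0, 0, 60, 0, 0, -0.1, 0, 0, 0, 60, 0, 0, -0.1, 0, 0, 0, 60, 0, 0, -0.1, 0, 0, 0, 60])

```text
t: 10.48
tool_pos: [418.5, 339.5, 103.5]
tool_rot: [-3.139, 0.001, 1.561]
force: [-0.0, 0.6, 0.9]
opening: 0.603
```

```bash
python3 - <<'E'
from h import *
from workcell import ctrl
f,o=wrist(ctrl,"w8");P=cloud(f);Z=P[...,2]
m=(abs(P[...,0]-419)<22)&(abs(P[...,1]-340)<22)
for lo,hi in[(5,13),(39,48),(18,32)]:
    b=P[m&(Z>lo)&(Z<hi)];print(lo,len(b),np.round(b.mean(0),1),np.round((b.min(0)+b.max(0))/2,1),np.round(np.ptp(b,axis=0),1))
E
```

```text
[418.5 339.5 103.5] [-3.139e+00  1.000e-03  1.561e+00] F [-0.   0.6  0.9] op 0.603 t 10.4833
5 139 [411.6 338.7  10.8] [416.8 338.5   9.1] [24.5 27.5  7.8]
39 186 [417.6 338.4  43.7] [418.3 338.5  43.1] [11.3 12.6  8. ]
18 96 [412.1 338.6  25.3] [413.7 338.3  25. ] [ 7.7 17.2 13.7]
```

View pics/w8.png

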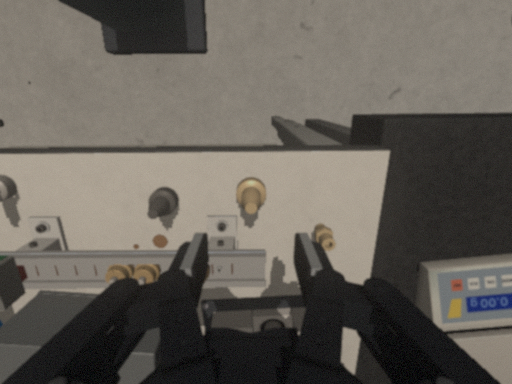

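send_rows(series=[0, -0.002, -0.12, 0, 0, 0, 60, 0, -0.002, -0.24, 0, 0, 0, 60, 0, -0.002, -0.3, 0, 0, 0, 60, 0, -0.002, -0.347, 0, 0, 0, 60, 0, -0.002, -0.347, 0, 0, 0, 60, 0, -0.002, -0.347, 0, 0, 0, 30, 0, -0.002, -0.347, 0, 0, 0, 10, 0, -0.002, -0.347, 0, 0, 0, 10, 0, -0.002, -0.347, 0, 0, 0, 10, 0, -0.002, -0.347, 0, 0, 0, 10, 0, -0.002, -0.347, 0, 0, 0, 10], newtons=60)

```text
t: 11.45
tool_pos: [419.8, 339.8, 19.4]
tool_rot: [3.14, -0.001, 1.564]
force: [-1.2, -1.2, 11.4]
opening: 0.171
```

```bash
python3 chk.py 9 200,340,180,290
```

```text
[419.8 339.8  19.4] [ 3.140e+00 -1.000e-03  1.564e+00] F [-1.2 -1.2 11.4] op 0.171 t 11.45
```

View pics/s9.png

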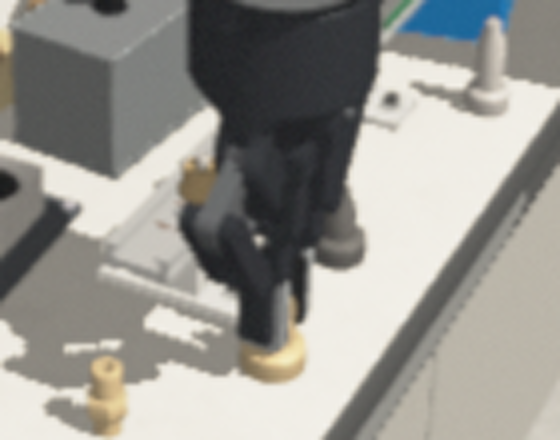

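View pics/w9.png

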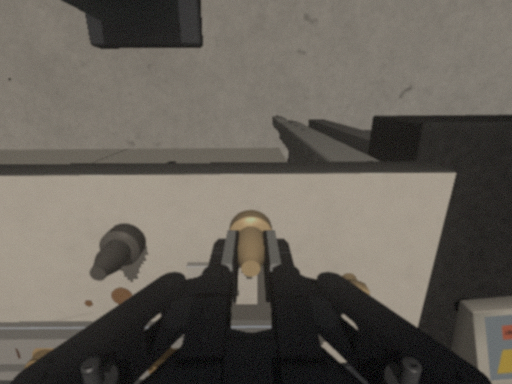

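send_rows(series=[0, 0, 0.03, 0, 0, 0, 10, 0, 0, 0.1, 0, 0, 0, 10, 0, 0, 0.2, 0, 0, 0, 10, 0, 0, 0.3, 0, 0, 0, 10, 0, 0, 0.4, 0, 0, 0, 10, 0.08, -0.01, 0.448, 0, 0, -0.08, 10, 0.16, -0.02, 0.448, 0, 0, -0.16, 10, 0.24, -0.03, 0.448, 0, 0, -0.24, 10, 0.32, -0.04, 0.448, 0, 0, -0.32, 10, 0.4, -0.05, 0.448, 0, 0, -0.4, 10, 0.48, -0.06, 0.448, 0, 0, -0.48, 10, 0.55, -0.07, 0.448, 0, 0, -0.56, 10])

```text
t: 12.6
tool_pos: [558.0, 321.6, 131.2]
tool_rot: [-3.141, -0.001, 0.683]
force: [-0.6, -0.9, 0.1]
opening: 0.168
```

send_rows(series=[0.08, -0.01, 0, 0, 0, -0.08, 10, 0.102, -0.013, 0, 0, 0, -0.16, 10, 0.102, -0.013, 0, 0, 0, -0.24, 10, 0.102, -0.013, 0, 0, 0, -0.32, 10, 0.102, -0.013, 0, 0, 0, -0.403, 10, 0.102, -0.013, 0, 0, 0, -0.403, 10, 0.102, -0.013, 0, 0, 0, -0.403, 10])

```text
t: 13.18
tool_pos: [582.2, 318.9, 130.9]
tool_rot: [-3.141, -0.001, 0.06]
force: [-0.7, -0.6, -1.0]
opening: 0.164
```

```bash
python3 chk.py 10 120,260,150,290
```

```text
[582.2 318.9 130.9] [-3.141e+00 -1.000e-03  6.000e-02] F [-0.7 -0.6 -1. ] op 0.164 t 13.1833
```

View pics/w10.png

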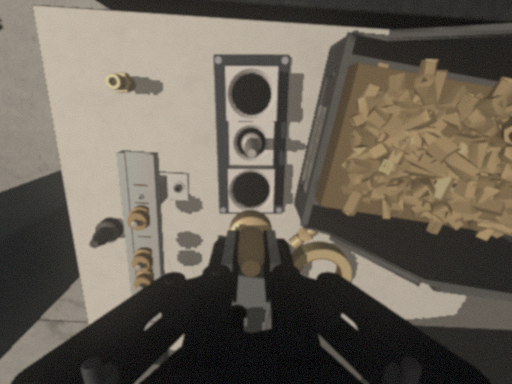

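View pics/s10.png

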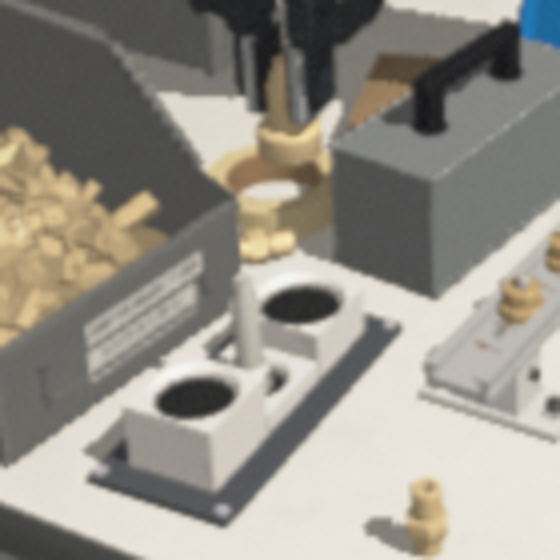

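```bash
python3 - <<'E'
from h import *
f=dict(np.load("wl.npz"));print(ray(f,251,189,27),ray(f,251,93,34))
P=cloud(f);Z=P[...,2]
R=(abs(P[...,0]-582)<20)&(abs(P[...,1]-319)<24)&(Z>105)
q=P[R&(Z<125)];print(len(q),(q.min(0)+q.max(0))/2,np.ptp(q,axis=0))
f=dict(np.load("sl.npz"));P=cloud(f);Z=P[...,2]
R=(abs(P[...,0]-582)<20)&(abs(P[...,1]-319)<24)&(Z>105)
q=P[R&(Z<125)];print(len(q),(q.min(0)+q.max(0))/2,np.ptp(q,axis=0))
E
```

```text
[582.21091679 317.89652889  27.        ] [576.89157885 406.13049255  34.        ]
463 [581.14096576 327.57728855 118.44108236] [27.40013164 11.47659725 13.11666697]
119 [580.73722294 321.53010195 118.3124401 ] [28.38861312 24.76106598 13.33925974]
```

send_rows(series=[0.004, -0.002, -0.12, 0, 0, 0, 10, 0.004, -0.002, -0.22, 0, 0, 0, 10, 0.004, -0.002, -0.27, 0, 0, 0, 10, 0.004, -0.002, -0.3, 0, 0, 0, 10, 0.004, -0.002, -0.315, 0, 0, 0, 10, 0.004, -0.002, -0.325, 0, 0, 0, 10, 0.004, -0.002, -0.332, 0, 0, 0, 10, 0.004, -0.002, -0.336, 0, 0, 0, 10, 0.004, -0.002, -0.34, 0, 0, 0, 10, 0.004, -0.002, -0.34, 0, 0, 0, 10])

```text
t: 14.17
tool_pos: [583.4, 318.3, 45.4]
tool_rot: [-3.141, -0.001, 0.056]
force: [0.8, 0.1, -0.5]
opening: 0.169
```

send_rows(series=[0, 0, -0.001, 0, 0, 0, 10, 0, 0, -0.002, 0, 0, 0, 10, 0, 0, -0.003, 0, 0, 0, 10, 0, 0, -0.004, 0, 0, 0, 10, 0, 0, -0.004, 0, 0, 0, 10])

```text
t: 14.58
tool_pos: [583.3, 318.2, 44.5]
tool_rot: [-3.141, -0.0, 0.056]
force: [-2.6, -1.3, 5.5]
opening: 0.168
```

send_rows(series=[0, 0, 0, 0, 0, 0, 22, 0, 0, 0, 0, 0, 0, 28, 0, 0, 0, 0, 0, 0, 34, 0, 0, 0, 0, 0, 0, 40, 0, 0, 0, 0, 0, 0, 40, 0, 0, 0.1, 0, 0, 0, 40, 0, 0, 0.2, 0, 0, 0, 40, 0, 0, 0.34, 0, 0, 0, 40, 0, 0, 0.34, 0, 0, 0, 40])

```text
t: 15.33
tool_pos: [585.4, 319.7, 135.1]
tool_rot: [-3.138, -0.007, 0.056]
force: [0.6, 0.9, 0.4]
opening: 0.399
```

```bash
python3 chk.py 11 120,260,150,290; python3 - <<'E'
from h import *
for n in("wl","sl","tl"):
    f=dict(np.load(n+".npz"));P=cloud(f);Z=P[...,2]
    m=(abs(P[...,0]-582)<18)&(abs(P[...,1]-318)<18)
    for lo,hi in((33,39),(42,55),(62,75)):
        q=P[m&(Z>lo)&(Z<hi)]
        if len(q):print(n,lo,len(q),np.round((q.min(0)+q.max(0))/2,1),q[:,2].max())
E
```

```text
[585.4 319.7 135.1] [-3.138 -0.007  0.056] F [0.6 0.9 0.4] op 0.399 t 15.3333
wl 33 250 [582.7 322.   36. ] 38.998477530914286
wl 42 79 [582.2 322.5  48.4] 54.85011294877005
wl 62 208 [582.4 318.9  67.2] 72.2928026998051
sl 33 62 [582.7 317.9  36.3] 38.945236688704114
sl 42 57 [580.3 319.4  48.4] 54.673782922970354
sl 62 46 [581.3 318.1  67.1] 72.06605502383786
```

View pics/w11.png

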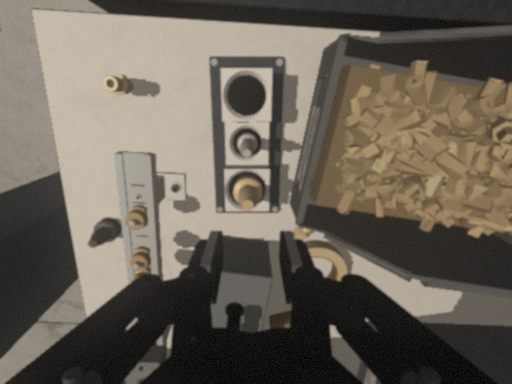

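View pics/s11.png

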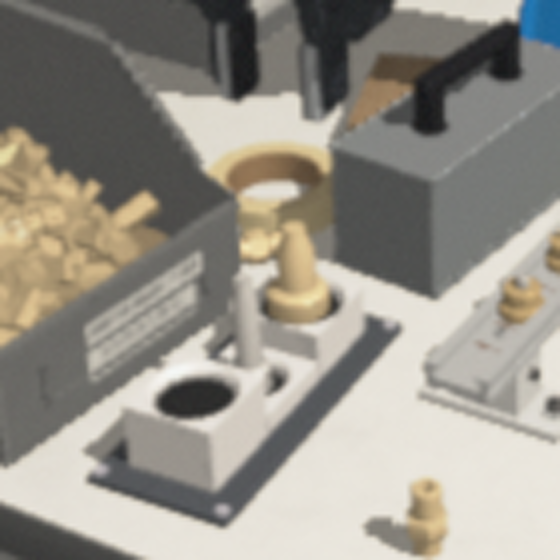

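Brass is seated upright, tip at about 70 mm. Next is the dark punch.

send_rows(series=[-0.1, -0.04, 0, 0, 0, 0.08, 50, -0.2, -0.08, 0, 0, 0, 0.16, 60, -0.3, -0.12, 0, 0, 0, 0.24, 60, -0.4, -0.16, 0, 0, 0, 0.32, 60, -0.5, -0.2, 0, 0, 0, 0.4, 60, -0.6, -0.24, 0, 0, 0, 0.48, 60, -0.627, -0.249, 0, 0, 0, 0.56, 60, -0.627, -0.249, 0, 0, 0, 0.64, 60, -0.627, -0.249, 0, 0, 0, 0.72, 60, -0.627, -0.249, 0, 0, 0, 0.8, 60, -0.627, -0.249, 0, 0, 0, 0.88, 60, -0.627, -0.249, 0, 0, 0, 0.963, 60])

```text
t: 16.48
tool_pos: [425.9, 255.6, 128.1]
tool_rot: [-3.14, 0.0, 1.562]
force: [-0.5, 0.6, -0.3]
opening: 0.603
```

send_rows(series=[0, 0, -0.1, 0, 0, 0, 60, 0, 0, -0.2, 0, 0, 0, 60, 0, 0, -0.2, 0, 0, 0, 60, 0, 0, -0.2, 0, 0, 0, 60, 0, 0, -0.2, 0, 0, 0, 60])

```text
t: 16.9
tool_pos: [426.3, 256.2, 79.5]
tool_rot: [-3.141, -0.0, 1.556]
force: [-0.8, 0.4, 0.6]
opening: 0.603
```

```bash
python3 - <<'E'
from h import *
from workcell import ctrl
f,o=wrist(ctrl,"w12");P=cloud(f);Z=P[...,2]
m=(abs(P[...,0]-426)<22)&(abs(P[...,1]-256)<22)
for lo,hi in[(5,13),(34,41),(18,32)]:
    b=P[m&(Z>lo)&(Z<hi)];print(lo,len(b),np.round(b.mean(0),1),np.round((b.min(0)+b.max(0))/2,1),np.round(np.ptp(b,axis=0),1))
E
```

```text
[426.3 256.2  79.5] [-3.141 -0.     1.556] F [-0.8  0.4  0.6] op 0.603 t 16.9
5 163 [419.1 254.6  10.8] [424.3 254.    9. ] [21.2 25.6  8. ]
34 139 [425.9 254.2  37.7] [426.4 254.7  37.2] [ 9.3 10.   5.9]
18 193 [422.  254.3  27. ] [425.3 253.8  25.2] [13.3 15.3 13.5]
```

View pics/w12.png

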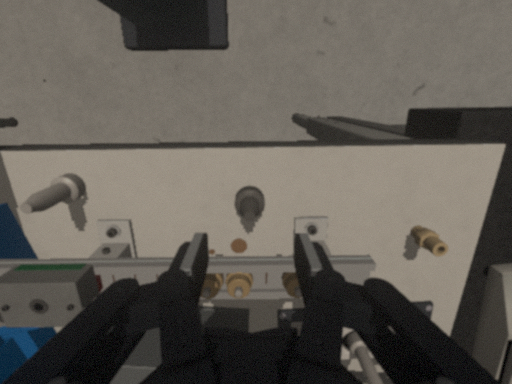

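send_rows(series=[0, -0.003, -0.12, 0, 0, 0, 60, 0, -0.003, -0.2, 0, 0, 0, 60, 0, -0.003, -0.25, 0, 0, 0, 60, 0, -0.003, -0.282, 0, 0, 0, 60, 0, -0.003, -0.282, 0, 0, 0, 60, 0, -0.003, -0.282, 0, 0, 0, 60, 0, -0.003, -0.282, 0, 0, 0, 35, 0, -0.003, -0.282, 0, 0, 0, 15, 0, -0.003, -0.282, 0, 0, 0, 15, 0, -0.003, -0.282, 0, 0, 0, 15, 0, -0.003, -0.282, 0, 0, 0, 15, 0, -0.003, -0.282, 0, 0, 0, 15], newtons=60)

```text
t: 17.95
tool_pos: [427.0, 255.5, 9.7]
tool_rot: [3.14, -0.001, 1.556]
force: [-1.4, -1.8, 14.8]
opening: 0.25
```

```bash
python3 chk.py 13 220,360,170,280
```

```text
[427.  255.5   9.7] [ 3.140e+00 -1.000e-03  1.556e+00] F [-1.4 -1.8 14.8] op 0.25 t 17.95
```

View pics/s13.png

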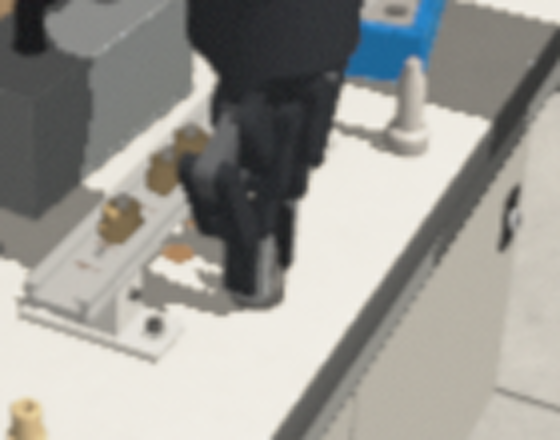

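View pics/w13.png

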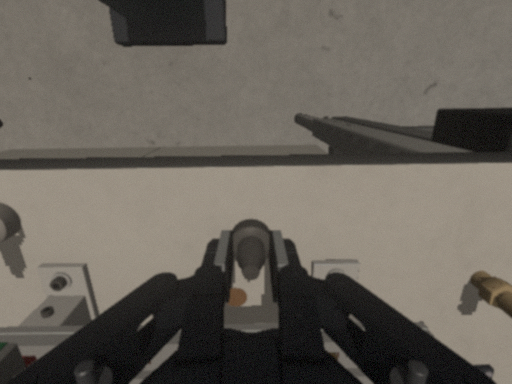

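send_rows(series=[0, 0, 0.01, 0, 0, 0, 15, 0, 0, 0.03, 0, 0, 0, 15, 0, 0, 0.06, 0, 0, 0, 15, 0, 0, 0.12, 0, 0, 0, 15, 0, 0, 0.12, 0, 0, 0, 15, 0, 0, 0.12, 0, 0, 0, 15])

```text
t: 18.6
tool_pos: [427.0, 255.2, 39.3]
tool_rot: [3.14, -0.001, 1.556]
force: [0.3, -0.6, -1.1]
opening: 0.245
```

```bash
python3 chk.py 14 220,360,160,280
```

```text
[427.  255.2  39.3] [ 3.140e+00 -1.000e-03  1.556e+00] F [ 0.3 -0.6 -1.1] op 0.245 t 18.6
```

View pics/s14.png

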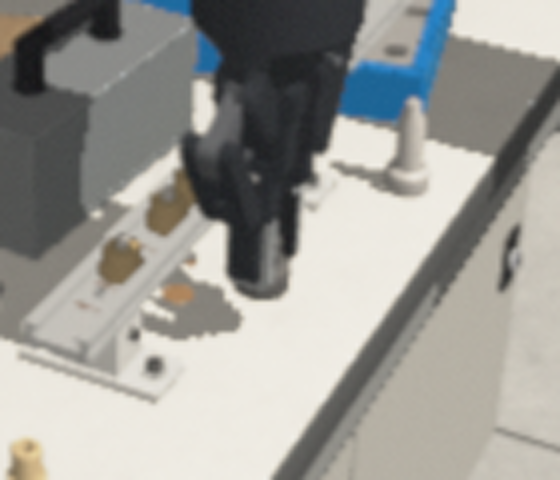

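View pics/w14.png

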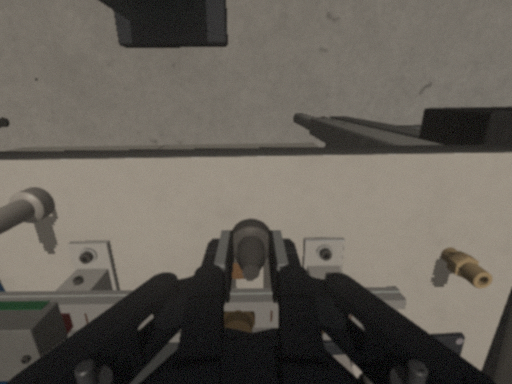

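send_rows(series=[0, 0, 0.12, 0, 0, 0, 15, 0, 0, 0.26, 0, 0, 0, 15, 0, 0, 0.38, 0, 0, 0, 15, 0.1, 0.1, 0.406, 0, 0, -0.08, 15, 0.2, 0.2, 0.406, 0, 0, -0.16, 15, 0.3, 0.3, 0.406, 0, 0, -0.24, 15, 0.4, 0.4, 0.406, 0, 0, -0.32, 15, 0.5, 0.5, 0.406, 0, 0, -0.4, 15, 0.57, 0.57, 0.406, 0, 0, -0.48, 15, 0.602, 0.607, 0.406, 0, 0, -0.56, 15, 0.602, 0.607, 0.406, 0, 0, -0.64, 15, 0.602, 0.607, 0.406, 0, 0, -0.72, 15])

```text
t: 19.75
tool_pos: [576.6, 407.5, 138.6]
tool_rot: [3.142, 0.002, 0.426]
force: [-0.8, 0.3, -0.3]
opening: 0.25
```

send_rows(series=[0, 0, 0, 0, 0, -0.08, 15, 0, 0, 0, 0, 0, -0.16, 15, 0, 0, 0, 0, 0, -0.243, 15, 0, 0, 0, 0, 0, -0.243, 15, 0, 0, 0, 0, 0, -0.243, 15])

```text
t: 20.17
tool_pos: [576.7, 406.9, 139.5]
tool_rot: [3.141, 0.0, 0.053]
force: [-0.4, 0.7, -0.6]
opening: 0.255
```

```bash
python3 chk.py 15 120,260,150,290;python3 - <<'E'
from h import *
for n in("wl","sl"):
    f=dict(np.load(n+".npz"))
    P=cloud(f);Z=P[...,2]
    R=(abs(P[...,0]-577)<20)&(abs(P[...,1]-407)<24)&(Z>122)
    q=P[R&(Z<138)];print(n,len(q),q.min(0),q.max(0))
E
```

```text
[576.7 406.9 139.5] [3.141 0.    0.053] F [-0.4  0.7 -0.6] op 0.255 t 20.1667
wl 170 [564.18120799 410.99905158 129.69103612] [586.89913688 419.30425114 137.9850793 ]
sl 61 [562.22466208 399.54065531 129.64282768] [586.05880729 418.7907936  137.83590181]
```

View pics/w15.png

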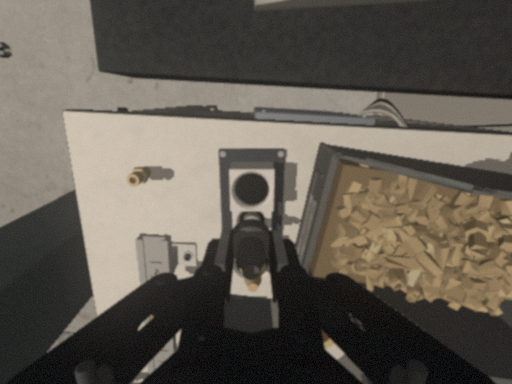

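View pics/s15.png

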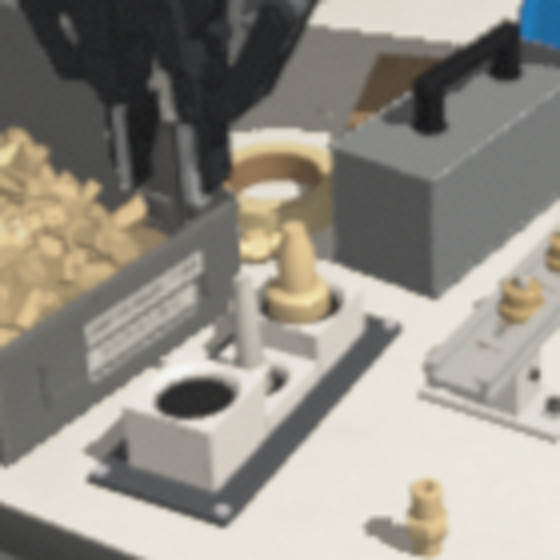

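send_rows(series=[0.004, 0.001, -0.13, 0, 0, 0, 15, 0.004, 0.001, -0.25, 0, 0, 0, 15, 0.004, 0.001, -0.31, 0, 0, 0, 15, 0.004, 0.001, -0.34, 0, 0, 0, 15, 0.004, 0.001, -0.358, 0, 0, 0, 15, 0.004, 0.001, -0.37, 0, 0, 0, 15, 0.004, 0.001, -0.378, 0, 0, 0, 15, 0.004, 0.001, -0.383, 0, 0, 0, 15, 0.004, 0.001, -0.386, 0, 0, 0, 15, 0.004, 0.001, -0.386, 0, 0, 0, 15])

```text
t: 21.15
tool_pos: [578.2, 407.3, 44.0]
tool_rot: [-3.141, -0.001, 0.049]
force: [0.2, -0.2, -0.4]
opening: 0.247
```

send_rows(series=[0, 0, -0.001, 0, 0, 0, 15, 0, 0, -0.002, 0, 0, 0, 15, 0, 0, -0.003, 0, 0, 0, 15, 0, 0, -0.004, 0, 0, 0, 15, 0, 0, -0.004, 0, 0, 0, 15])

```text
t: 21.57
tool_pos: [578.0, 407.1, 42.5]
tool_rot: [-3.142, 0.0, 0.049]
force: [-0.5, 0.4, -0.3]
opening: 0.249
```

send_rows(series=[0, 0, -0.001, 0, 0, 0, 15, 0, 0, -0.002, 0, 0, 0, 15, 0, 0, -0.003, 0, 0, 0, 15, 0, 0, -0.004, 0, 0, 0, 15, 0, 0, -0.005, 0, 0, 0, 15, 0, 0, -0.005, 0, 0, 0, 15])

```text
t: 22.07
tool_pos: [578.0, 407.2, 41.9]
tool_rot: [-3.142, -0.0, 0.049]
force: [-3.0, -2.3, 7.9]
opening: 0.251
```

send_rows(series=[0, 0, 0, 0, 0, 0, 30, 0, 0, 0, 0, 0, 0, 36, 0, 0, 0, 0, 0, 0, 42, 0, 0, 0, 0, 0, 0, 46, 0, 0, 0, 0, 0, 0, 46, 0, 0, 0.1, 0, 0, 0, 46, 0, 0, 0.2, 0, 0, 0, 46, 0, 0, 0.36, 0, 0, 0, 46, 0, 0, 0.4, 0, 0, 0, 46, 0, 0, 0.4, 0, 0, 0, 46])

```text
t: 22.9
tool_pos: [579.4, 408.3, 145.3]
tool_rot: [-3.138, -0.005, 0.049]
force: [-0.0, 0.1, -0.7]
opening: 0.461
```

```bash
python3 chk.py 16 120,260,150,290; python3 - <<'E'
from h import *
for n in("wl","sl","tl"):
    f=dict(np.load(n+".npz"));P=cloud(f);Z=P[...,2]
    m=(abs(P[...,0]-577)<18)&(abs(P[...,1]-407)<18)
    for lo,hi in((40,46),(50,60),(63,75)):
        q=P[m&(Z>lo)&(Z<hi)]
        if len(q):print(n,lo,len(q),np.round((q.min(0)+q.max(0))/2,1),np.round(np.ptp(q,axis=0),1),q[:,2].max())
E
```

```text
[579.4 408.3 145.3] [-3.138 -0.005  0.049] F [-0.   0.1 -0.7] op 0.461 t 22.9
wl 40 197 [577.5 406.8  43.2] [24.7 24.5  5.5] 45.988089902120734
wl 50 77 [577.5 408.4  55. ] [15.9 11.7  9.8] 59.887851576422875
wl 63 150 [577.5 407.5  67.4] [11.9 10.9  8.4] 71.57330549451201
sl 40 70 [578.3 410.8  43. ] [27.9 28.3  5.9] 45.99239875447277
sl 50 48 [576.3 407.5  54.9] [13.7 13.8  9.7] 59.78063113027606
sl 63 41 [576.7 406.6  67.7] [11.  10.1  9.2] 72.36340187307397
```

View pics/w16.png

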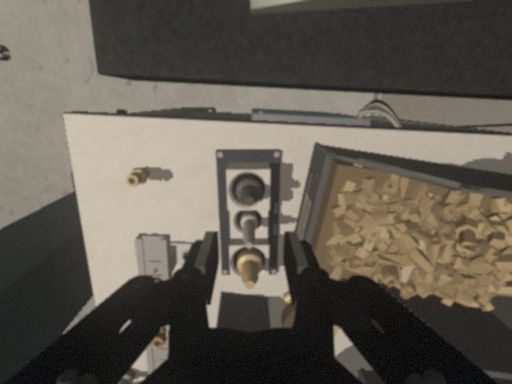

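View pics/s16.png

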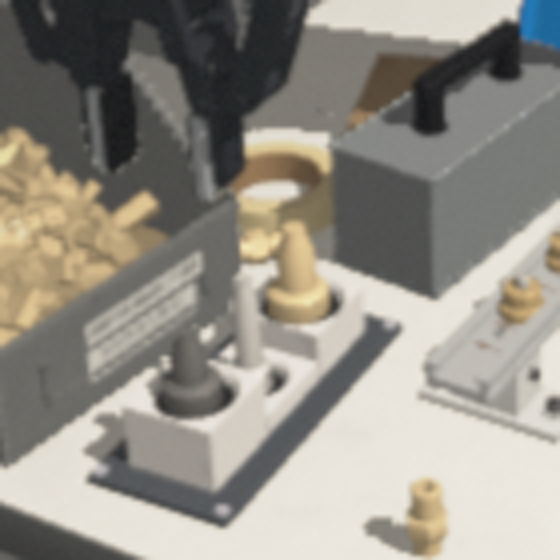

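All three punches are standing upright in their nests, tips at about 70 mm. Next I'll move above the cover handle at (572,176), cover yaw ≈ -0.093.

send_rows(series=[0, -0.1, 0.07, 0, 0, -0.02, 60, 0, -0.2, 0.07, 0, 0, -0.04, 60, -0.01, -0.35, 0.07, 0, 0, -0.06, 60, -0.015, -0.5, 0.07, 0, 0, -0.08, 60, -0.02, -0.65, 0.07, 0, 0, -0.0954, 60, -0.024, -0.8, 0.07, 0, 0, -0.0954, 60, -0.024, -0.9, 0.07, 0, 0, -0.0954, 60, -0.024, -0.925, 0.07, 0, 0, -0.0954, 60, -0.024, -0.925, 0.07, 0, 0, -0.0954, 60, -0.024, -0.925, 0.07, 0, 0, -0.0954, 60])

```text
t: 23.88
tool_pos: [571.7, 176.6, 158.2]
tool_rot: [-3.141, 0.001, -0.1]
force: [-1.1, 1.1, 0.2]
opening: 0.598
```

```bash
python3 chk.py 17 140,340,150,300; python3 - <<'E'
from h import *
for n in("wl","tl"):
    f=dict(np.load(n+".npz"));P=cloud(f);Z=P[...,2];g=f["pixels"].max(2)
    Rc=(P[...,0]>530)&(P[...,0]<620)&(P[...,1]>90)&(P[...,1]<262)
    for lo,hi in((66,75),(92,106)):
        q=P[Rc&(Z>lo)&(Z<hi)&((g<75)|(lo<70))]
        print(n,lo,len(q),cv2.minAreaRect(q[:,:2].astype(np.float32)),q[:,2].mean())
    R=(P[...,0]>545)&(P[...,0]<620)&(P[...,1]>275)&(P[...,1]<450)
    q=P[R&(Z>3)&(Z<9)];print(n,"plate",len(q),cv2.minAreaRect(q[:,:2].astype(np.float32)))
    # white screw heads
E
```

```text
[571.7 176.6 158.2] [-3.141e+00  1.000e-03 -1.000e-01] F [-1.1  1.1  0.2] op 0.598 t 23.8833
wl 66 8871 ((572.0276489257812, 174.09469604492188), (149.7734375, 62.09402084350586), 84.75017547607422) 70.36698909801359
wl 92 1334 ((572.1043701171875, 174.56314086914062), (83.48835754394531, 11.960675239562988), 84.61225891113281) 98.9014979032002
wl plate 2408 ((582.1616821289062, 313.11370849609375), (71.04703521728516, 78.52912902832031), 2.3943722248077393)
tl 66 967 ((572.5675659179688, 182.91905212402344), (135.25732421875, 61.814823150634766), 84.63365936279297) 69.42793310882439
tl 92 103 ((574.5196533203125, 200.3480224609375), (33.21854019165039, 12.334370613098145), 86.23469543457031) 97.79030546897285
tl plate 939 ((582.4777221679688, 363.288330078125), (172.21774291992188, 74.76496124267578), 89.99436950683594)
```

View pics/w17.png

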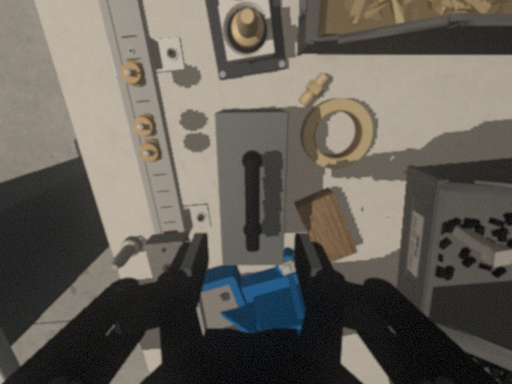

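View pics/t17.png

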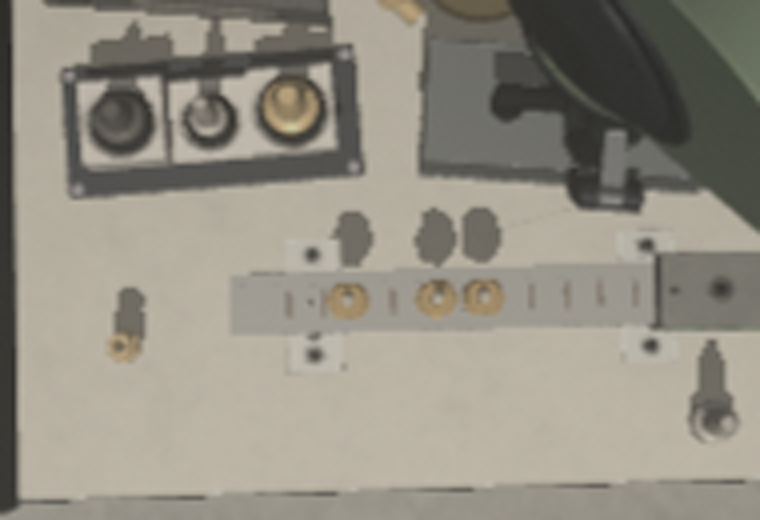

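send_rows(series=[0, -0.002, -0.1, 0, 0, 0, 60, 0, -0.002, -0.18, 0, 0, 0, 60, 0, -0.002, -0.25, 0, 0, 0, 60, 0, -0.002, -0.3, 0, 0, 0, 60, 0, -0.002, -0.325, 0, 0, 0, 60, 0, -0.002, -0.325, 0, 0, 0, 60, 0, -0.002, -0.325, 0, 0, 0, 30, 0, -0.002, -0.325, 0, 0, 0, 5, 0, -0.002, -0.325, 0, 0, 0, 5, 0, -0.002, -0.325, 0, 0, 0, 5, 0, -0.002, -0.325, 0, 0, 0, 5, 0, -0.002, -0.325, 0, 0, 0, 5], newtons=70)

```text
t: 25.03
tool_pos: [572.7, 175.6, 78.5]
tool_rot: [-3.141, -0.002, -0.101]
force: [0.7, -0.2, 7.1]
opening: 0.123
```

```bash
python3 - <<'E'
from h import *
f=dict(np.load("tl.npz"))
s=[(70,75),(343,52),(353,165),(76,188)]
p=np.array([ray(f,155+u/4-.375,135+v/4-.375,7) for u,v in s]);print(p.round(1),p.mean(0))
a=p[0]-p[1];b=p[3]-p[2];print(np.arctan2(-a[0],a[1]),np.arctan2(-b[0],b[1]))
f=dict(np.load("top0.npz"))
s=[(49,56),(324,32),(333,147),(57,170)]
p=np.array([ray(f,160+u/4-.375,140+v/4-.375,7) for u,v in s]);print(p.round(1),p.mean(0))
a=p[0]-p[1];b=p[3]-p[2];print(np.arctan2(-a[0],a[1]),np.arctan2(-b[0],b[1]))
E
python3 chk.py 18 140,340,130,280
```

```text
[[606.8 437.    7. ]
 [615.3 290.6   7. ]
 [554.2 286.9   7. ]
 [546.  434.7   7. ]] [580.57788017 362.33181899   7.        ]
0.05802213910104654 0.05574011580405686
[[606.3 437.5   7. ]
 [615.3 290.1   7. ]
 [553.1 287.    7. ]
 [544.9 434.2   7. ]] [579.90300188 362.21185001   7.        ]
0.061055057959194345 0.05602211818454661
[572.7 175.6  78.5] [-3.141e+00 -2.000e-03 -1.010e-01] F [ 0.7 -0.2  7.1] op 0.123 t 25.0333
```

View pics/s18.png

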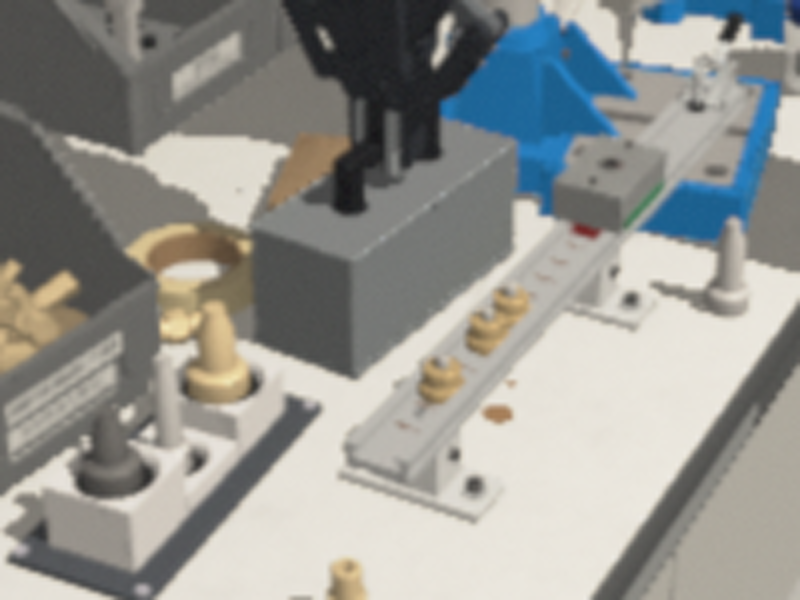

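View pics/w18.png

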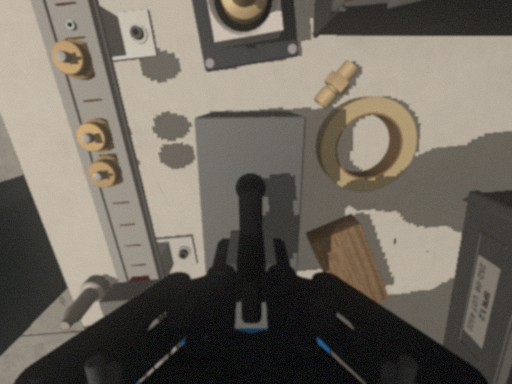

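Stand centre is (580, 362.6) with yaw 0.057, and the cover handle is gripped. Lifting.

send_rows(series=[0, 0, 0.01, 0, 0, 0, 5, 0, 0, 0.03, 0, 0, 0, 5, 0, 0, 0.06, 0, 0, 0, 5, 0, 0, 0.12, 0, 0, 0, 5, 0, 0, 0.18, 0, 0, 0, 5, 0, 0, 0.24, 0, 0, 0, 5, 0, 0, 0.3, 0, 0, 0, 5, 0, 0, 0.36, 0, 0, 0, 5, 0, 0, 0.4, 0, 0, 0, 5, 0, 0, 0.4, 0, 0, 0, 5, 0, 0, 0.4, 0, 0, 0, 5])

```text
t: 26.1
tool_pos: [572.1, 175.3, 177.7]
tool_rot: [-3.141, -0.001, -0.101]
force: [0.1, 0.1, -3.4]
opening: 0.122
```

```bash
python3 chk.py 19 140,340,100,250
```

```text
[572.1 175.3 177.7] [-3.141e+00 -1.000e-03 -1.010e-01] F [ 0.1  0.1 -3.4] op 0.122 t 26.1
```

View pics/s19.png

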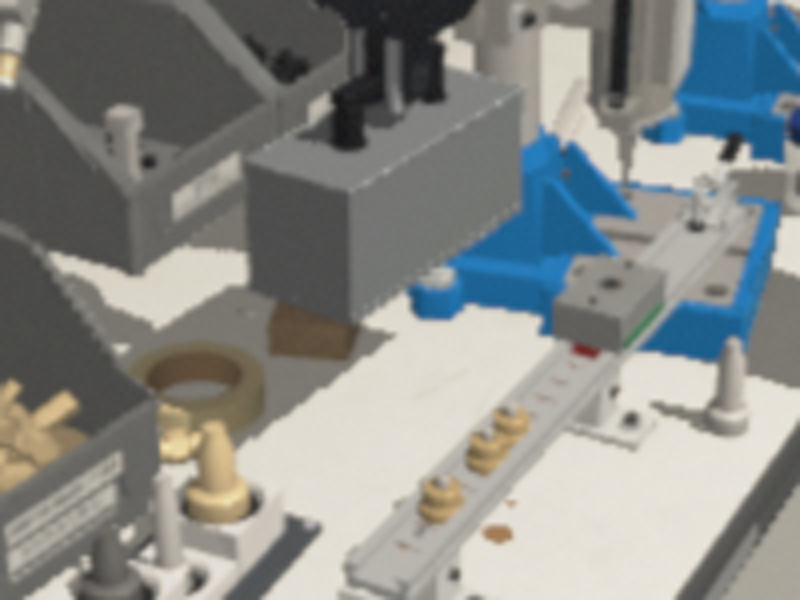

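send_rows(series=[0.005, 0.08, 0, 0, 0, 0.01, 5, 0.008, 0.18, 0, 0, 0, 0.03, 5, 0.012, 0.28, 0, 0, 0, 0.05, 5, 0.016, 0.38, 0, 0, 0, 0.07, 5, 0.02, 0.48, 0, 0, 0, 0.09, 5, 0.024, 0.58, 0, 0, 0, 0.0974, 5, 0.028, 0.67, 0, 0, 0, 0.0974, 5, 0.0316, 0.73, 0, 0, 0, 0.0974, 5, 0.0316, 0.748, 0, 0, 0, 0.0974, 5, 0.0316, 0.748, 0, 0, 0, 0.0974, 5, 0.0316, 0.748, 0, 0, 0, 0.0974, 5, 0.0316, 0.748, 0, 0, 0, 0.0974, 5])

```text
t: 27.25
tool_pos: [580.2, 361.0, 177.2]
tool_rot: [3.141, 0.0, 0.051]
force: [-0.4, -0.6, -2.7]
opening: 0.121
```

```bash
python3 chk.py 20 100,300,120,270; python3 - <<'E'
from h import *
for n in("wl","tl","sl"):
    f=dict(np.load(n+".npz"));P=cloud(f);Z=P[...,2]
    Rc=(P[...,0]>535)&(P[...,0]<625)&(P[...,1]>275)&(P[...,1]<450)
    q=P[Rc&(Z>165)&(Z<175)]
    if len(q)>20:print(n,len(q),cv2.minAreaRect(q[:,:2].astype(np.float32)),q[:,2].mean())
    A=np.c_[q[:,:2],np.ones(len(q))]
    if len(q)>20:print(np.linalg.lstsq(A,q[:,2],rcond=None)[0])
E
```

```text
[580.2 361.  177.2] [3.141 0.    0.051] F [-0.4 -0.6 -2.7] op 0.121 t 27.25
wl 12258 ((579.6533203125, 359.6788330078125), (62.277015686035156, 149.8092803955078), 3.019521951675415) 168.81199761256502
[ 2.55848235e-03 -3.85545440e-03  1.68862099e+02]
tl 69 ((552.5103149414062, 422.7371520996094), (13.935547828674316, 22.792675018310547), 2.66915225982666) 167.7990074114754
[ 4.95623057e-02 -1.77835359e-02  1.48066990e+02]
sl 1391 ((578.159423828125, 358.6220703125), (64.21703338623047, 153.45474243164062), 0.9512056708335876) 169.02106612520066
[ 1.33284024e-02 -4.50209272e-03  1.63093907e+02]
```

View pics/s20.png

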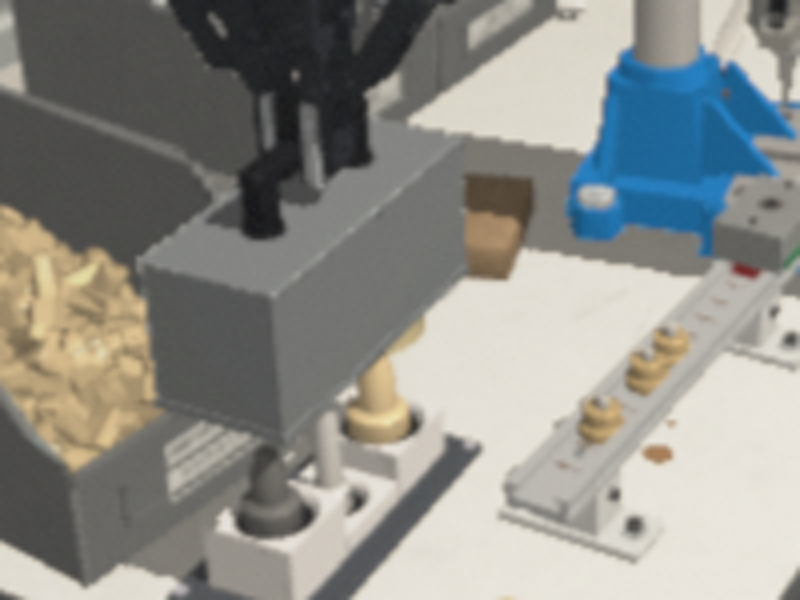

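View pics/t20.png

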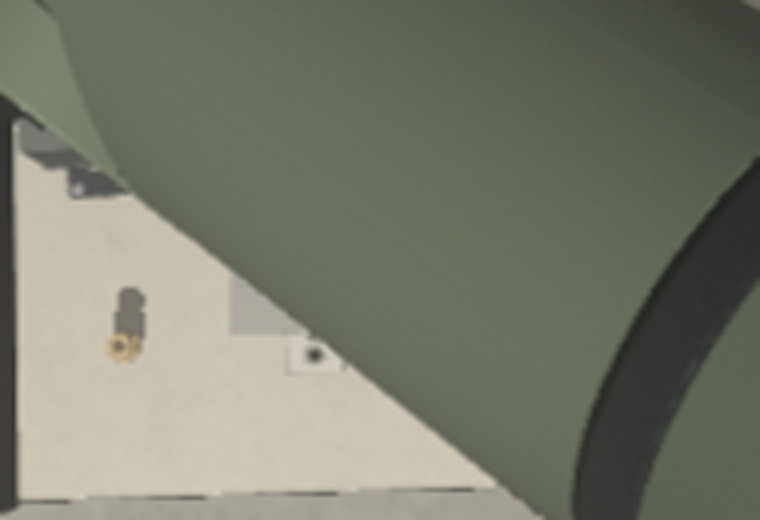

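send_rows(series=[0, 0.006, -0.02, 0, 0, 0.003, 5, 0, 0.006, -0.06, 0, 0, 0.003, 5, 0, 0.006, -0.1, 0, 0, 0.003, 5, 0, 0.006, -0.13, 0, 0, 0.003, 5, 0, 0.006, -0.15, 0, 0, 0.003, 5, 0, 0.006, -0.17, 0, 0, 0.003, 5, 0, 0.006, -0.19, 0, 0, 0.003, 5, 0, 0.006, -0.21, 0, 0, 0.003, 5, 0, 0.006, -0.22, 0, 0, 0.003, 5, 0, 0.006, -0.22, 0, 0, 0.003, 5, 0, 0.006, -0.22, 0, 0, 0.003, 5])

```text
t: 28.32
tool_pos: [579.9, 363.9, 122.5]
tool_rot: [-3.142, -0.0, 0.057]
force: [1.1, 0.1, -3.2]
opening: 0.119
```

```bash
python3 chk.py 21 100,300,150,300; python3 - <<'E'
from h import *
for n in("wl",):
    f=dict(np.load(n+".npz"));P=cloud(f);Z=P[...,2]
    Rc=(P[...,0]>535)&(P[...,0]<625)&(P[...,1]>275)&(P[...,1]<450)
    q=P[Rc&(Z>112)&(Z<120)]
    if len(q)>20:print(n,len(q),cv2.minAreaRect(q[:,:2].astype(np.float32)),q[:,2].mean())
E
```

```text
[579.9 363.9 122.5] [-3.142 -0.     0.057] F [ 1.1  0.1 -3.2] op 0.119 t 28.3167
wl 12203 ((579.4141235351562, 362.5851135253906), (62.19959259033203, 149.92056274414062), 3.344271659851074) 114.23217512370763
```

View pics/s21.png

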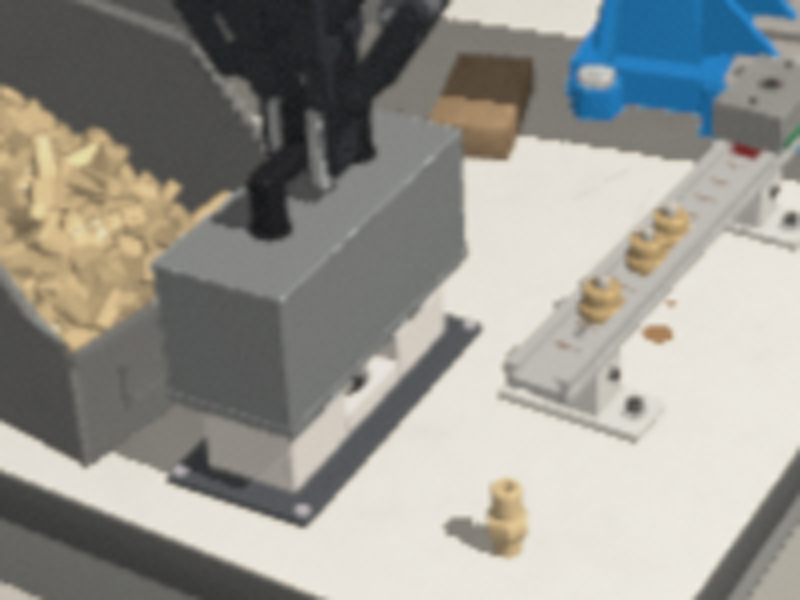

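View pics/w21.png

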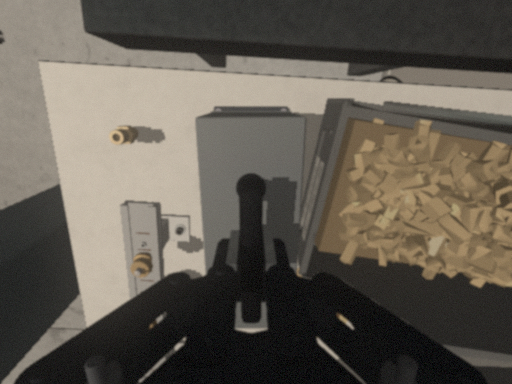

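send_rows(series=[0, -0.002, -0.02, 0, 0, 0, 5, 0, -0.002, -0.04, 0, 0, 0, 5, 0, -0.002, -0.06, 0, 0, 0, 5, 0, -0.002, -0.08, 0, 0, 0, 5, 0, -0.002, -0.1, 0, 0, 0, 5, 0, -0.002, -0.115, 0, 0, 0, 5, 0, -0.002, -0.13, 0, 0, 0, 5, 0, -0.002, -0.138, 0, 0, 0, 5, 0, -0.002, -0.144, 0, 0, 0, 5, 0, -0.002, -0.144, 0, 0, 0, 5])

```text
t: 29.3
tool_pos: [579.8, 363.4, 86.2]
tool_rot: [3.141, 0.0, 0.057]
force: [-0.2, -0.3, -2.9]
opening: 0.125
```

send_rows(series=[0, 0, -0.002, 0, 0, 0, 5, 0, 0, -0.003, 0, 0, 0, 5, 0, 0, -0.005, 0, 0, 0, 5, 0, 0, -0.006, 0, 0, 0, 5, 0, 0, -0.006, 0, 0, 0, 5])

```text
t: 29.72
tool_pos: [579.9, 363.4, 85.1]
tool_rot: [-3.142, -0.0, 0.057]
force: [-0.3, 0.4, -3.4]
opening: 0.124
```

send_rows(series=[0, 0, -0.001, 0, 0, 0, 5, 0, 0, -0.002, 0, 0, 0, 5, 0, 0, -0.003, 0, 0, 0, 5, 0, 0, -0.004, 0, 0, 0, 5, 0, 0, -0.004, 0, 0, 0, 5])

```text
t: 30.13
tool_pos: [580.0, 363.4, 84.6]
tool_rot: [-3.142, -0.0, 0.057]
force: [-0.8, -2.8, 5.6]
opening: 0.125
```

```bash
python3 chk.py 22 100,300,160,300; python3 - <<'E'
from h import *
f=dict(np.load("wl.npz"));P=cloud(f);Z=P[...,2]
Rc=(P[...,0]>535)&(P[...,0]<625)&(P[...,1]>275)&(P[...,1]<450)
q=P[Rc&(Z>70)&(Z<82)];print(len(q),cv2.minAreaRect(q[:,:2].astype(np.float32)),q[:,2].mean())
E
```

```text
[580.  363.4  84.6] [-3.142 -0.     0.057] F [-0.8 -2.8  5.6] op 0.125 t 30.1333
12262 ((579.412841796875, 362.35467529296875), (62.245147705078125, 149.36175537109375), 3.433624505996704) 76.31889879257507
```

View pics/s22.png

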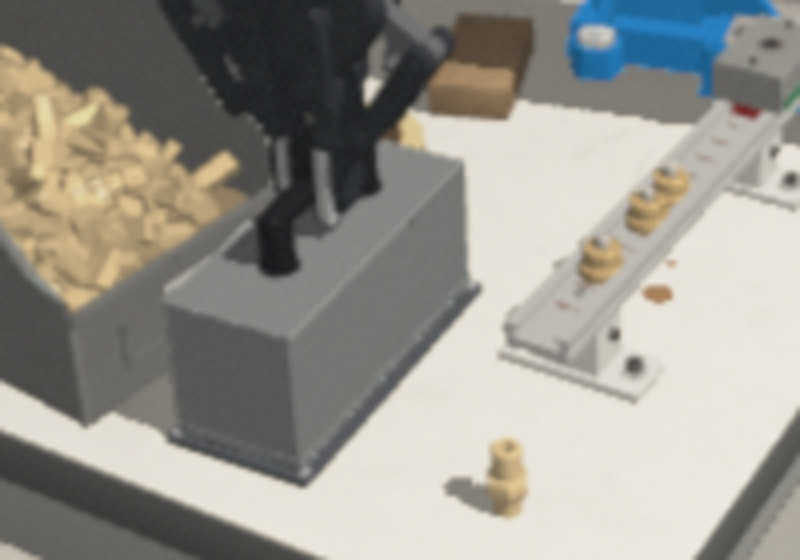

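Rim contact at TCP z 84.6; the cover top is at 76.3 (expected 76). Releasing.

send_rows(series=[0, 0, 0, 0, 0, 0, 16, 0, 0, 0, 0, 0, 0, 22, 0, 0, 0, 0, 0, 0, 30, 0, 0, 0, 0, 0, 0, 40, 0, 0, 0, 0, 0, 0, 40, 0, 0, 0.05, 0, 0, 0, 40, 0, 0, 0.15, 0, 0, 0, 40, 0, 0, 0.3, 0, 0, 0, 40, 0, 0, 0.5, 0, 0, 0, 40, 0, 0, 0.6, 0, 0, 0, 40, 0, 0, 0.6, 0, 0, 0, 40])

```text
t: 31.2
tool_pos: [581.7, 365.2, 242.5]
tool_rot: [-3.136, -0.008, 0.057]
force: [0.6, 0.8, 0.7]
opening: 0.401
```

send_rows(series=[-0.2, -0.5, 0, 0, 0, 0, 40, -0.4, -0.8, 0, 0, 0, 0, 40, -0.4, -0.8, 0, 0, 0, 0, 40, -0.4, -0.8, 0, 0, 0, 0, 40, -0.4, -0.8, 0, 0, 0, 0, 40, -0.4, -0.8, 0, 0, 0, 0, 40, -0.4, -0.8, 0, 0, 0, 0, 40, -0.4, -0.8, 0, 0, 0, 0, 40])

```text
t: 31.87
tool_pos: [480.1, 162.8, 235.1]
tool_rot: [3.142, -0.002, 0.056]
force: [0.3, 0.7, 0.2]
opening: 0.397
```

```bash
python3 chk.py 23 100,340,150,300; python3 - <<'E'
from h import *
for n in("wl","sl","tl"):
    f=dict(np.load(n+".npz"));P=cloud(f);Z=P[...,2]
    Rc=(P[...,0]>535)&(P[...,0]<625)&(P[...,1]>275)&(P[...,1]<450)
    q=P[Rc&(Z>71)&(Z<81)]
    if len(q)<30: continue
    print(n,len(q),cv2.minAreaRect(q[:,:2].astype(np.float32)),q[:,2].mean())
    q0=q-q.mean(0);print("slopes",np.linalg.lstsq(q0[:,:2],q0[:,2],rcond=None)[0])
    h=P[Rc&(Z>94)&(Z<112)];print("handle",len(h),h[:,2].mean() if len(h) else 0)
    for x,y,t in((460,410,34),(413,102,52)):
        k=P[(abs(P[...,0]-x)<12)&(abs(P[...,1]-y)<12)&(Z>t-6)&(Z<t+6)]
        if len(k):print(t,k.mean(0).round(1))
E
```

```text
[480.1 162.8 235.1] [ 3.142e+00 -2.000e-03  5.600e-02] F [0.3 0.7 0.2] op 0.397 t 31.8667
wl 3580 ((582.5094604492188, 314.9762268066406), (62.6497917175293, 56.74311447143555), 3.3163204193115234) 76.1392975197637
slopes [0.00358415 0.00655904]
handle 315 103.31765853778653
52 [412.7 100.8  50.6]
sl 1528 ((579.8887939453125, 361.2704162597656), (63.60887145996094, 152.72674560546875), 3.4728689193725586) 76.2120723595484
slopes [ 0.02014384 -0.00466289]
handle 305 102.91107225712192
34 [460.6 409.3  32.4]
52 [412.2 101.8  50.4]
tl 2035 ((579.8518676757812, 363.3438720703125), (62.5811767578125, 149.91050720214844), 3.6562976837158203) 75.3414292207939
slopes [ 0.00094745 -0.00013296]
handle 282 103.43287084515643
34 [460.3 410.1  32.5]
```

View pics/s23.png

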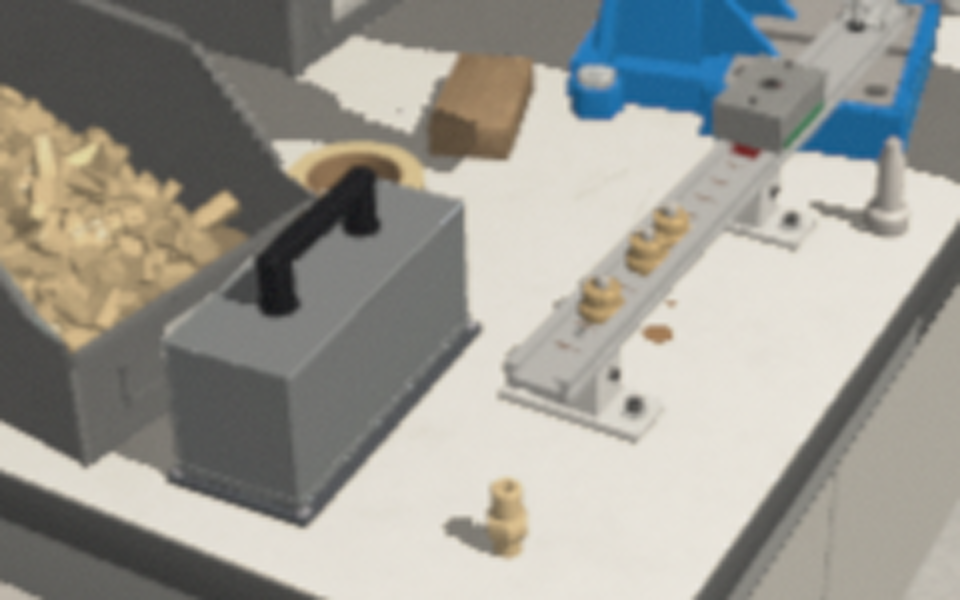

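View pics/t23.png

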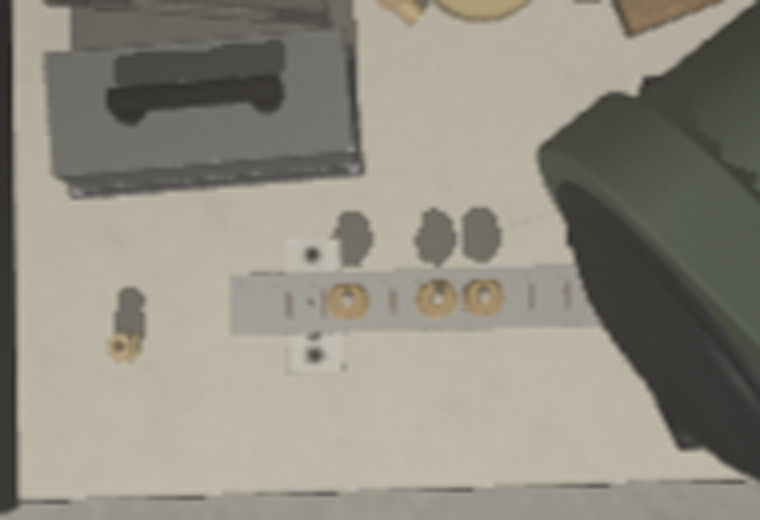

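The cover sits flat on the plate: top at about 76 mm, no tilt, yaw 0.06, centre (579.9, 363.3). Both look-alikes are where they were. Handing in.

```bash
python3 -c "
from workcell import ctrl
print(ctrl.finish_job())"
```

```text
the job is handed in; nothing more can be done
None
```

The three punches are on their stand, the dust cover is over them, and the job is handed in. It took about 32 s of robot time. No verdict is reported at hand-in.

- **Punches:** The 60 mm steel punch went into the low nest, the brass one into the mid nest and the dark one into the high nest, in that order. Each was lowered until light contact (5–8 N), then released. After each release it stood upright, with its tip reading 71.5–72.4 mm. The cameras read about 2 mm high on these tips before they were moved too, so that fits the expected 70 mm.
- **Cover:** It was lowered until the rim met the plate (5.6 N upward) and then released. Its top reads 75–76 mm against an expected 76. Its yaw is about 0.06 rad against 0.057 for the stand, and its centre is within about 1 mm of the stand's.
- **Look-alikes:** The 52 mm steel punch and the brass fitting stand where they were found.
- **Disagreements:** The wrist and top cameras differed by up to about 2 mm, which was within the clearances. The top view, seen square on, showed no cover tilt. The side camera fitted a slope of about 0.02, which I put down to its slanted view. The cover hides the punches, so their positions were last checked before it went on. The cover went down without contact until the rim met the plate.

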